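Shake down the enamel tins and stack them

TASK

Clear the brick offcut off the low white block on the bench and lay it on the bench well away from the block. Swing the shaker's clear guard wide open by its handle, then take the tins that are there one after another, from the largest to the smallest, and press each one upright on the centre of the sprung pad until the pad is fully down, keeping it down for a good second so that the enamel grains inside settle. Stack the pressed tins squarely in one column on the middle of the white block, long sides along the block's long side, largest at the bottom and smallest on top, and swing the guard fully shut again at the end. Leave the glass dish and the saucer where they are.

Things in the scene. Friction and masses are not known exactly. Their poses are not given: they have to be found in the camera images.
- tin1: The largest of four sizes of plain closed rectangular bare metal tins, 90 x 62 x 36 mm (its own x, y, z), lid fast shut, mass about 240 g (varies by a third). Origin at the centre of its underside, z up; grip it across its 62 mm side (y). May be absent in some runs (then its pose is None).
- tin2: The second largest of four sizes of plain closed rectangular bare metal tins, 78 x 54 x 34 mm (its own x, y, z), lid fast shut, mass about 180 g (varies by a third). Origin at the centre of its underside, z up; grip it across its 54 mm side (y). May be absent in some runs (then its pose is None).
- tin3: The third largest of four sizes of plain closed rectangular bare metal tins, 66 x 46 x 32 mm (its own x, y, z), lid fast shut, mass about 130 g (varies by a third). Origin at the centre of its underside, z up; grip it across its 46 mm side (y). May be absent in some runs (then its pose is None).
- tin4: The smallest of four sizes of plain closed rectangular bare metal tins, 54 x 38 x 30 mm (its own x, y, z), lid fast shut, mass about 90 g (varies by a third). Origin at the centre of its underside, z up; grip it across its 38 mm side (y). May be absent in some runs (then its pose is None).
- pad (a joint): Travel of the shaker's sprung round pad, m: 0 up, 0.010 fully depressed against its stop. The spring starts at about 3 N and needs about 10 N at full depression; a tin's weight alone only sinks it a little.
- pad_top (a point): Centre of the upper face of the sprung pad, a black rubber disc 90 mm across on top of the shaker (grey box, 190 x 170 mm, 60 mm high, fixed). 80 mm above the bench with the pad up and 70 mm when fully depressed; it moves with the pad. Its x and y axes are those of the shaker: -x is the shaker's front, +y its left.
- guard (a joint): Angle of the shaker's clear guard (door) on its upright hinge, rad: 0 shut over the pad, 1.9 fully open at the shaker's left. It turns clockwise seen from above as it opens, and stays where it is left (light friction, under 2 N at the grip). May start slightly ajar.
- guard_grip (a point): Grip point on the guard's handle: an upright round black rod, 16 mm thick, standing on the guard's roof at its front right corner. The point is on the rod's axis, 150 mm above the bench; the rod runs from the roof (116 mm above the bench) up to 168 mm.
- guard_hinge (a point): Point on the guard's vertical hinge axis, at the shaker's rear left corner, 216 mm horizontally from the grip point, at the same height. The guard is a clear L-shaped door: a roof 184 x 164 mm, 116 mm above the bench, with a 50 mm front panel hanging from it; nothing can reach the pad while it is shut. The post at the hinge is 16 mm thick and ends with the hinge cap at 120 mm.
- block_top (a point): Centre of the upper face of the low white soldering block, 130 (x) x 110 (y) mm, 15 mm high, fixed on the bench, where the column of tins is built. Its x axis is along the block's long side.
- brick: Brown offcut of soldering brick, 75 (x) x 45 (y) x 22 mm, about 90 g, lying flat on the middle of the white block at the start. Origin at the centre of its underside; grip it across its 45 mm side (y).
- findings_pot: Small clear pot with a white lid, 32 mm across, 28 mm high, a bystander among the tins; origin at the centre of its underside.
- dish: Small glass dish, 80 mm across, 36 mm high, a bystander near the back of the bench; origin at the centre of its underside.
- saucer: White saucer, 110 mm across, 18 mm high, a bystander at the bench's right near the robot; origin at the centre of its underside.

How it is judged:
On the way, in this order (a step that is already met when the one before it is completed fails the run):
1. the guard has been swung well open (over 1.2 rad) (value of joint guard above 1.2 rad), for 0.2 s.
2. the largest tin, upright and within 20 mm of the pad's centre, is held down on the fully depressed pad (underside at most 71.4 mm above the bench) for 0.5 s (height (world z) of tin1 below 0.0714 m and horizontal distance between tin1 and pad_top below 0.02 m and angle between tin1's own z axis and vertical below 0.15 rad), for 0.5 s.
3. the second largest tin, upright and within 20 mm of the pad's centre, is held down on the fully depressed pad (underside at most 71.4 mm above the bench) for 0.5 s (height (world z) of tin2 below 0.0714 m and horizontal distance between tin2 and pad_top below 0.02 m and angle between tin2's own z axis and vertical below 0.15 rad), for 0.5 s.
4. the third largest tin, upright and within 20 mm of the pad's centre, is held down on the fully depressed pad (underside at most 71.4 mm above the bench) for 0.5 s (height (world z) of tin3 below 0.0714 m and horizontal distance between tin3 and pad_top below 0.02 m and angle between tin3's own z axis and vertical below 0.15 rad), for 0.5 s.
5. the smallest tin, upright and within 20 mm of the pad's centre, is held down on the fully depressed pad (underside at most 71.4 mm above the bench) for 0.5 s (height (world z) of tin4 below 0.0714 m and horizontal distance between tin4 and pad_top below 0.02 m and angle between tin4's own z axis and vertical below 0.15 rad), for 0.5 s.
At the end, for the whole second after the job is handed in: All tins present stand upright (0.06 rad), at rest, in one column on the block, larger below smaller, each within 10 mm of its centre and 0.14 rad of its long side; the guard is shut (under 0.08 rad), the pad up; the brick lies on the bench, over 120 mm from the block's centre (horizontal distance between brick and block_top above 0.12 m and height (world z) of brick below 0.03 m and linear speed of each of brick, tin1, tin2, tin3, tin4 below 0.02 m/s and horizontal distance between each of tin1, tin2, tin3, tin4 and block_top below 0.01 m and angle between the x axis of each of tin1, tin2, tin3, tin4 and the x axis of block_top, either way round below 0.14 rad and angle between each of tin1, tin2, tin3, tin4's own z axis and vertical below 0.06 rad and z of tin1 in the frame of block_top between -0.004 and 0.078 m and z of tin2 in the frame of block_top between -0.004 and 0.078 m and z of tin3 in the frame of block_top between -0.004 and 0.078 m and z of tin4 in the frame of block_top between -0.004 and 0.078 m and z of each of tin2, tin3, tin4 in the frame of tin1 above 0.02 m and z of each of tin3, tin4 in the frame of tin2 above 0.02 m and z of tin4 in the frame of tin3 above 0.02 m and value of joint guard below 0.08 rad and value of joint pad below 0.004 m); the robot touches nothing.
It fails at once if the glass dish is shifted by more than 40 mm or tipped (distance of dish from where it was at the start of the episode above 0.04 m or angle between dish's own z axis and vertical above 0.5 rad).
It fails at once if the saucer is shifted by more than 40 mm or tipped (distance of saucer from where it was at the start of the episode above 0.04 m or angle between saucer's own z axis and vertical above 0.5 rad).
Of tin1, tin2, tin3, tin4 only 2 to 3 are there at a start; the rules pass over those that are not, and their reading is None.
At some moment in a run one of brick may be knocked a few centimetres aside while the robot is not near it.
Once in a run the grip may slacken for a moment while it holds something.
It also fails if it takes over 210 s, if anything falls off the work surface, if the arm or the gripper's body presses on something with over 40 N, if the wrist force passes 120 N, or if a joint passes its speed limit or range.

ROBOT

A 7-joint arm with a two-finger parallel gripper is mounted at the origin on the work surface. World frame = base frame: x ahead of the robot, y to its left, z up, the work surface at z = 0. Lengths are in m, angles in rad, forces in N, time in s.
With the tool pointing down it reaches from about 0.425 to 0.925 m from the base axis. Payload 6.8 kg.
Tool frame: the origin (TCP) lies midway between the tips of the shut fingers; the grasp point (between the pads) lies 19 mm behind it (r.grip_depth is the distance from the TCP to the grasp point, in m); z points along the fingers, y is the line along which they close (so a half turn about z gives the same grasp; the last joint's range is limited). The gripper opens to 85 mm and grips with 20 to 120 N. Pads are 22 mm wide; open, the fingers measure 114 mm over their backs; the gripper's body (76 mm by 85 mm) begins 54 mm behind the grasp point. The pads swing forward as they close: fully open they stand 13 mm farther back than shut.
Start: joints at [-1.331, 0.477, 0.022, 1.555, -0.011, 1.109, -0.083], TCP at [0.23, 0.635, 0.231] pointing down, gripper open.
Joint ranges: [-2.96, 2.96], [-0.34, 2.1], [-1.41, 1.46], [0.24, 2.44], [-1.37, 4.51], [0.17, 1.92], [-2.96, 2.96]. Speed limits (rad/s): [2.39, 2.39, 3.14, 3.14, 3.14, 3.14, 3.14].

INTERFACE

Orientations are given as a rotation vector (axis times angle).
In Python, from bench import telemetry, grab_frame, calibration, order, silhouettes, r gives the robot as it stands.
- The arm moves only by the tool apply_moves, never from a script. Its argument "moves" is a list of rows, each a list of 7 numbers: the turn, a rotation vector about the tool's x, y, z scaled (see below), then the shift along the tool's x, y, z scaled (see below), then the opening, from -1 (shut) to 1 (fully open). A call has exactly 8 rows; each row shifts and turns the commanded pose from where the row before left it, along the tool's axes as they then stand; what a row does not reach is not made up. The controller multiplies each number of a shift by 1000 mm and each number of a turn by 6 degrees. A row lasts 1/12 s, in which the tool goes at most 41.7 mm and 7.16 degrees, less where a joint would pass 70% of its speed; a pose out of reach is approached as far as the arm can. A call with a number of a shift or a turn outside -1 to 1 is refused whole. A call with a gripper value outside its range is refused whole. The fingers move at their own pace and stop on an object; "grip_force" is the grip in N (left out, the last holds). Time passes only in rows, so rows that do not move let the fingers close, or fill a call up. It gives the time, the measured TCP pose, the force, the opening and the grip force at its end, in the units of the state.
- telemetry.get_obs(): the state, without advancing time (a new reading comes with each control period).
- grab_frame(name): name is "scene" or "top" or "wrist"; returns the picture (480x640x3 uint8, blue, green, red); there is no depth.
- calibration(name): a dict with "fx", "fy", "cx", "cy" (pixels), "world_from_camera" (4x4, takes a point from camera to world coordinates); the wrist camera has in their place "mount" (4x4, takes a point from camera to tool coordinates, whose origin is the TCP and whose axes are the flange's). Camera axes: x right, y down, z forward; pixel columns grow to the right and rows downward; lengths in m; the calibration is good to about 2 mm. A picture is of the moment at which its call begins: read the wrist's pose just before it. calibration takes no time and is no camera call.
- order.hand_in(): hands the job in; it is judged then, once.
Trained networks look in the newest picture that a camera, given by its name, has taken for a name from the list of things; names that differ only in an ending like _2 or _b are one class to them, and where a whole thing is asked for, a point or a joint stands for the part that bears it (a point fixed in the world has none). Each returns a list of dicts, best first, with "p" (0 to 1); they miss things now and then, are a little off and sometimes report something else, mostly with a low value. They report only what shows in the picture. A call takes as long as a camera call.
- silhouettes(thing, camera): "mask" (480x640 bool, what is visible of it) and "extent" ([centre column, centre row, width, height] in pixels, round what is visible of it).
The state is a dict: "clock": time; "joints": joint angles; "qvel": joint speeds; "tau": joint torques, N m; "tcp_pos": TCP position; "orientation": TCP orientation; "contact_force": force on the tool from outside, world axes, zero at the start; "moment": the same for the moment, N m; "grip_width": finger opening in m; "gripper_force": force on a finger pad.
Only numpy, scipy, OpenCV 4.12 (cv2) and the standard library are available. Lean on these libraries where they do the work, as an engineer would, in place of code of your own. Each camera call takes 0.05 s, during which the arm holds its last target. There are 200 camera calls.

## Working session

There is one attempt and no reset: what is moved stays moved. The work goes in short steps, Python scripts to look and compute and a tool call to move; the robot and the scene stay as the last step left them, time stands still between calls to the robot, and variables do not carry over. Pictures are saved under pics/ and viewed, at most 14 in all, crops included, and the job is handed in when it is done.

Besides the shell and the picture viewer there is one more tool, called after "Call:" as a command line: name --pt "numbers of a row" for each row, then --argument value for the rest. apply_moves: Moves the arm, as the interface text tells. Its arguments: {"type":"object","properties":{"moves":{"type":"array"},"grip_force":{"type":"number"}},"required":["moves"]}

```bash
ls; mkdir -p pics; python3 - <<'E'
from bench import telemetry, grab_frame, calibration, order, silhouettes, r
import cv2,numpy as np
np.set_printoptions(precision=4,suppress=True)
o=telemetry.get_obs()
for k,v in o.items(): print(k,v)
for n in ["scene","top","wrist"]:
    cv2.imwrite(f"pics/{n}0.png",grab_frame(n)); print(n,calibration(n))
for n in ["scene","top"]:
    for t in ["tin1","tin2","tin3","tin4","brick","pad_top","guard","guard_grip","block_top","findings_pot","dish","saucer"]:
        try:
            print(n,t,[(round(float(d["p"]),2),np.round(d["extent"],1).tolist()) for d in silhouettes(t,n)][:4])
        except Exception as e: print(n,t,e)
E
```

```text
pics
clock 0.0
joints [-1.3311  0.4778  0.0223  1.5564 -0.0115  1.1093 -0.0831]
qvel [ 0.0003  0.0011 -0.0002 -0.0006  0.0017  0.0019  0.0016]
tau [  0.0001 -59.6462   1.6075 -28.1177   0.0124   0.0097  -0.    ]
tcp_pos [0.2299 0.634  0.2304]
orientation [-0.5435 -3.0941  0.0028]
contact_force [0.7378 0.0793 0.7845]
moment [0.0401 0.014  0.0236]
gripper_force 0.0
grip_width 0.08560746375382781
scene {'fx': 505.8698898847671, 'fy': 505.8698898847671, 'cx': 318.0210512724648, 'cy': 249.51882826016967, 'world_from_camera': array([[-0.4509,  0.5728, -0.6845,  1.2204],
       [ 0.8925,  0.2779, -0.3554,  0.2475],
       [-0.0133, -0.7712, -0.6365,  0.7355],
       [ 0.    ,  0.    ,  0.    ,  1.    ]])}
top {'fx': 449.08296362516654, 'fy': 449.08296362516654, 'cx': 322.5827661114562, 'cy': 243.7039985449146, 'world_from_camera': array([[-0.0213, -0.9859,  0.1661,  0.4256],
       [-0.9996,  0.0239,  0.0141, -0.0968],
       [-0.0179, -0.1657, -0.986 ,  1.1482],
       [ 0.    ,  0.    ,  0.    ,  1.    ]])}
wrist {'fx': 398.3813783133072, 'fy': 398.3813783133072, 'cx': 319.3422655471105, 
[... 1417 characters left out ...]
, (0.7, [384.9, 256.2, 24.1, 25.5])]
top tin3 [(0.89, [455.1, 282.2, 19.9, 24.6]), (0.74, [386.1, 324.6, 29.7, 32.2]), (0.7, [384.9, 256.2, 24.1, 25.5])]
top tin4 [(0.89, [455.1, 282.2, 19.9, 24.6]), (0.74, [386.1, 324.6, 29.7, 32.2]), (0.7, [384.9, 256.2, 24.1, 25.5])]
top brick [(0.97, [319.1, 232.3, 22.8, 30.5])]
top pad_top [(0.24, [218.9, 240.8, 85.4, 95.0])]
top guard [(0.58, [219.9, 241.3, 82.8, 94.1])]
top guard_grip [(0.59, [219.0, 240.6, 84.3, 89.9])]
top block_top [(0.95, [314.6, 235.3, 52.3, 53.3])]
top findings_pot [(0.17, [464.5, 342.5, 43.8, 41.6])]
top dish [(0.91, [328.2, 176.9, 36.7, 32.6]), (0.71, [352.6, 284.6, 11.4, 15.1])]
top saucer [(0.62, [464.2, 343.6, 48.3, 46.5])]
```

View pics/top0.png

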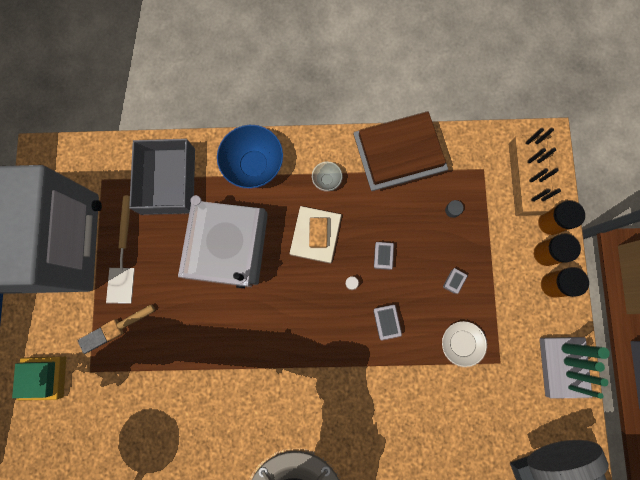

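View pics/scene0.png

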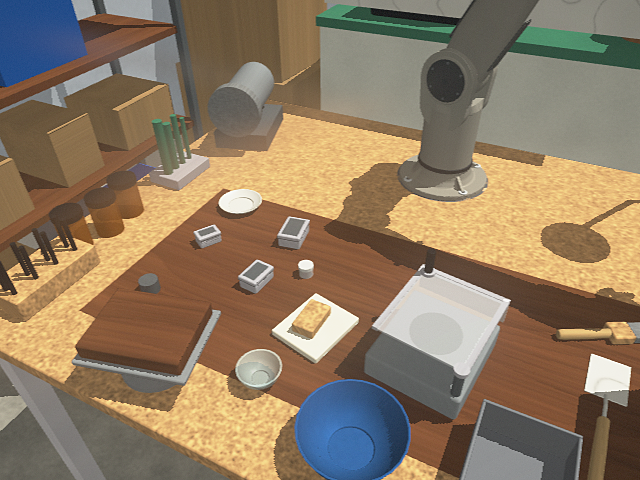

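```bash
cat > h.py <<'E'
from bench import telemetry, grab_frame, calibration, order, silhouettes, r
import cv2,numpy as np
from scipy.spatial.transform import Rotation as R
np.set_printoptions(precision=4,suppress=True)
def cam(n,obs=None):
    c=calibration(n)
    if n=="wrist":
        o=obs or telemetry.get_obs(); T=np.eye(4); T[:3,:3]=R.from_rotvec(o["orientation"]).as_matrix(); T[:3,3]=o["tcp_pos"]
        M=T@c["mount"]
    else: M=c["world_from_camera"]
    return c,M
def ray(uv,cm):
    c,M=cm; uv=np.atleast_2d(uv).astype(float)
    d=np.c_[(uv[:,0]-c["cx"])/c["fx"],(uv[:,1]-c["cy"])/c["fy"],np.ones(len(uv))]@M[:3,:3].T
    return M[:3,3],d
def plane(uv,z,cm):
    p,d=ray(uv,cm); return p+d*((z-p[2])/d[:,2])[:,None]
def proj(P,cm):
    c,M=cm; q=(np.atleast_2d(P)-M[:3,3])@M[:3,:3]
    return np.c_[q[:,0]/q[:,2]*c["fx"]+c["cx"],q[:,1]/q[:,2]*c["fy"]+c["cy"]]
def tri(uvs,cms):
    A=np.zeros((3,3));b=np.zeros(3)
    for uv,cm in zip(uvs,cms):
        p,d=ray(uv,cm);d=d[0]/np.linalg.norm(d[0]);Q=np.eye(3)-np.outer(d,d);A+=Q;b+=Q@p
    return np.linalg.solve(A,b)
def rect(mask,z,cm):
    "min-area rectangle of a mask on plane z: centre, long, short, yaw of long side"
    cs,_=cv2.findContours(mask.astype(np.uint8),cv2.RETR_EXTERNAL,cv2.CHAIN_APPROX_NONE)
    k=max(cs,key=cv2.contourArea)[:,0]
    (x,y),(w,h),a=cv2.minAreaRect((plane(k,z,cm)[:,:2]*1000).astype(np.float32))
    if w<h: w,h,a=h,w,a+90
    return x,y,w,h,(a+90)%180-90
def box(c,yaw,sx,sy,z0,h):
    "8 corners"
    a=np.radians(yaw);u=np.array([np.cos(a),np.sin(a)]);v=np.array([-u[1],u[0]])
    return np.array([[*(np.array(c)+i*u*sx/2+j*v*sy/2),z] for z in(z0,z0+h) for i in(-1,1) for j in(-1,1)])
def fitbox(obs,size,z0,x0):
    "obs: list of (mask,cm). fit x,y,yaw by matching silhouette hull"
    from scipy.optimize import minimize
    def iou(p):
        s=0
        for m,cm in obs:
            k=cv2.convexHull(proj(box(p[:2],p[2],size[0],size[1],z0,size[2]),cm).astype(np.float32))
            img=np.zeros((480,640),np.uint8); cv2.fillConvexPoly(img,np.round(k*16).astype(np.int32),1,shift=4)
            i=(img&m).sum(); s+=i/max(1,(img|m).sum())
        return s/len(obs)
    best=minimize(lambda q:-iou([q[0]/1000,q[1]/1000,q[2]]),[x0[0]*1000,x0[1]*1000,x0[2]],method="Nelder-Mead",options=dict(initial_simplex=np.array([x0[0]*1000,x0[1]*1000,x0[2]])+np.array([[0,0,0],[8,0,0],[0,8,0],[0,0,10]]),xatol=.1,fatol=1e-4))
    return best.x,-best.fun
def det(t,n,i=0,p=0.3): return [d for d in silhouettes(t,n) if d["p"]>p]
def go(pos,yaw=None,z=None):
    "print tool-frame mm shift from here to pos; yaw deg = world direction of tool y"
    o=telemetry.get_obs(); M=R.from_rotvec(o["orientation"]).as_matrix()
    y0=np.degrees(np.arctan2(M[1,1],M[0,1]))
    print("tcp",o["tcp_pos"],"tool-y yaw %.1f"%y0,"tilt %.2f"%np.degrees(np.arccos(-M[2,2])),"xaxis",M[:,0])
    if yaw is not None:
        d=(yaw-y0+90)%180-90; print("turn about tool z (6deg units): %.2f"%(-d/6))
        M=R.from_euler("z",d,degrees=True).as_matrix()@M
    print("then shift tool mm",M.T@(np.array(pos)-o["tcp_pos"])*1000)
E
python3 - <<'E'
from h import *
S={1:(.09,.062,.036),2:(.078,.054,.034),3:(.066,.046,.032),4:(.054,.038,.030)}
cms={n:cam(n) for n in("top","scene")}
for n in cms: grab_frame(n)
D={n:det("tin1",n) for n in cms}
for d in D["top"]:
    rc=rect(d["mask"],.034,cms["top"]); print("tin top",np.round(rc,1))
    pr=proj([rc[0]/1000,rc[1]/1000,.017],cms["scene"])[0]
    e=min(D["scene"],key=lambda e:np.hypot(*(np.array(e["extent"][:2])-pr)))
    print(" tri",tri([d["extent"][:2],e["extent"][:2]],[cms["top"],cms["scene"]]), np.hypot(*(np.array(e["extent"][:2])-pr)))
    for k,s in S.items():
        f=fitbox([(d["mask"],cms["top"]),(e["mask"],cms["scene"])],s,0,(rc[0]/1000,rc[1]/1000,rc[4])); print("  ",k,f)
for t,z,s in(("brick",.037,(.075,.045,.022)),("block_top",.015,(.13,.11,.015))):
    a=det(t,"top");b=det(t,"scene")
    rc=rect(a[0]["mask"],z,cms["top"]); print(t,np.round(rc,1))
    print(fitbox([(a[0]["mask"],cms["top"]),(b[0]["mask"],cms["scene"])],s,.015 if t=="brick" else 0,(rc[0]/1000,rc[1]/1000,rc[4])))
for t,p in(("pot",(352,283)),("dish",(327,176)),("saucer",(464,343))): print(t,plane(p,.02,cms["top"]))
print("grip",tri([(239,277),(430,260)],[cms["top"],cms["scene"]]),"hinge",tri([(196,202),(459,383)],[cms["top"],cms["scene"]]),"pad",plane((224,239),.08,cms["top"]),plane((436,334),.08,cms["scene"]))
for n in cms: print(plane([(487,170),(500,362),(102,180),(92,370)],0,cms["top"])); break
E
```

```text
tin top [ 513.8 -404.9   54.6   37.7  -30. ]
 tri [ 0.5115 -0.4079  0.0116] 0.9629991407933168
   1 (array([ 519.6932, -398.7585,  -51.0396]), np.float64(0.33002368229156087))
   2 (array([ 512.6465, -405.1702,  -46.0058]), np.float64(0.4263650034485488))
   3 (array([ 516.3893, -407.5169,  -49.1463]), np.float64(0.5690051237874749))
   4 (array([ 515.2712, -409.0511,  -35.8919]), np.float64(0.7679219600725953))
tin top [ 579.9 -231.2   63.5   44.9   -2.7]
 tri [ 0.5811 -0.2349  0.0148] 0.8199805562797233
   1 (array([ 569.9513, -238.3105,   28.8707]), np.float64(0.5140171812661605))
   2 (array([ 579.4398, -233.3714,   16.3847]), np.float64(0.6313906848659003))
   3 (array([ 579.6248, -231.6108,   -2.106 ]), np.float64(0.8362107588678779))
   4 (array([ 582.4954, -233.1467,   -7.4071]), np.float64(0.8875319284802043))
tin top [ 416.6 -235.4   78.9   57.8   10.7]
 tri [ 0.4069 -0.2421 -0.0005] 2.99009927628772
   1 (array([ 410.6395, -235.8976,   24.8145]), np.float64(0.6950212104874866))
   2 (array([ 416.7509, -235.6046,   12.1321]), np.float64(0.8667447966508789))
   3 (array([ 414.7504, -235.3357,    8.1235]), np.float64(0.8709472470989126))
   4 (array([ 417.5481, -234.5287,   -4.5788]), np.float64(0.6492050389405304))
brick [641.9 -68.6  74.5  43.   -1.3]
(array([642.4747, -68.1438,  -0.2411]), np.float64(0.8601218218636495))
block_top [ 514.6 -409.1   57.1   41.6  -30. ]
(array([ 522.7961, -409.5696,  -30.4078]), np.float64(0.07536231884057971))
pot [[ 0.5139 -0.1523  0.02  ]]
dish [[ 0.7947 -0.096   0.02  ]]
saucer [[ 0.3613 -0.4209  0.02  ]]
grip [0.5231 0.1087 0.1431] hinge [0.7151 0.2235 0.0895] pad [[0.6229 0.1574 0.08  ]] [[0.6284 0.1615 0.08  ]]
[[ 0.8063 -0.52    0.    ]
 [ 0.3126 -0.5115  0.    ]
 [ 0.8065  0.5072  0.    ]
 [ 0.3131  0.5024  0.    ]]
```

Call:
apply_moves --pt "0 0 -0.83 0 0 -0.0075 1" --pt "0 0 -0.83 0 0 -0.0075 1" --pt "0 0 -0.83 0 0 -0.0075 1" --pt "0 0 -0.83 0 0 -0.0075 1" --pt "0 0 0 -0.017 -0.033 0 1" --pt "0 0 0 -0.017 -0.033 0 1" --pt "0 0 0 -0.017 -0.033 0 1" --pt "0 0 0 -0.017 -0.033 0 1"

```text
clock: 2.42
tcp_pos: [0.2986, 0.5011, 0.2613]
orientation: [-0.0, 3.141, 0.0]
contact_force: [0.3, -0.9, -0.4]
grip_width: 0.0856
gripper_force: 0.0
```

Call:
apply_moves --pt "0 0 0 -0.017 -0.033 0 1" --pt "0 0 0 -0.017 -0.033 0 1" --pt "0 0 0 -0.017 -0.033 0 1" --pt "0 0 0 -0.017 -0.033 0 1" --pt "0 0 0 -0.017 -0.033 0 1" --pt "0 0 0 -0.017 -0.033 0 1" --pt "0 0 0 -0.017 -0.033 0 1" --pt "0 0 0 -0.017 -0.033 0 1"

```text
clock: 3.08
tcp_pos: [0.4346, 0.2369, 0.2617]
orientation: [0.0, 3.141, 0.001]
contact_force: [1.1, 0.8, -0.2]
grip_width: 0.0854
gripper_force: 0.0
```

Call:
apply_moves --pt "0 0 0 -0.017 -0.033 0 1" --pt "0 0 0 -0.017 -0.033 0 1" --pt "0 0 0 -0.017 -0.033 0 1" --pt "0 0 0 0 0 0 1" --pt "0 0 0 0 0 0 1" --pt "0 0 0 0 0 0 1" --pt "0 0 0 0 0 0 1" --pt "0 0 0 0 0 0 1"

```text
clock: 3.75
tcp_pos: [0.4844, 0.141, 0.2613]
orientation: [0.004, -3.141, -0.001]
contact_force: [-0.2, -0.2, -0.0]
grip_width: 0.0856
gripper_force: 0.0
```

```bash
python3 - <<'E'
from h import *
go([.523,.109,.2],90)
cm=cam("wrist"); im=grab_frame("wrist"); cv2.imwrite("pics/w1.png",im)
E
```

```text
tcp [0.4844 0.141  0.2613] tool-y yaw 90.1 tilt 0.02 xaxis [-1.     -0.0025  0.0002]
turn about tool z (6deg units): 0.02
then shift tool mm [-38.5678 -32.03    61.2502]
```

View pics/w1.png

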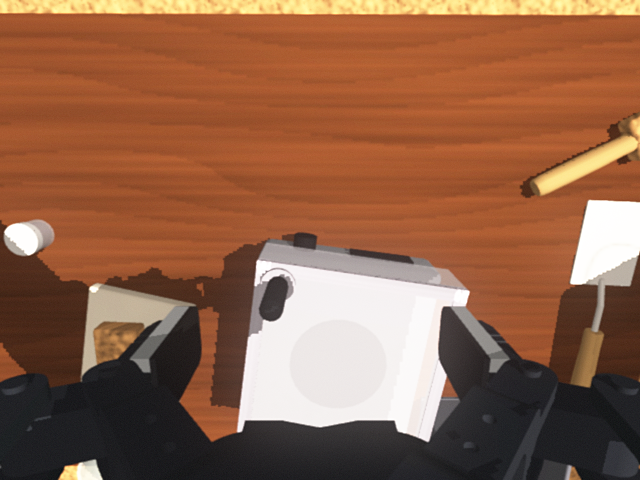

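The rod stands at the roof's corner: foot at about (279,287), top at about (270,312); pad disc centre (338,364).

```bash
python3 - <<'E'
from h import *
cw=cam("wrist"); im=grab_frame("wrist"); ct=cam("top"); cs=cam("scene")
print("foot",plane((279,287),.116,cw),"top",plane((270,312),.168,cw))
print("top cam: rod", plane((237,278),.168,ct), "scene top",plane((430,249),.168,cs), "foot",plane((428,274),.116,cs))
print("tri rod top",tri([(270,312),(430,249)],[cw,cs]))
print("pad",plane((338,364),.08,cw), plane((436,334),.08,cs), plane((224,239),.08,ct),"tri",tri([(338,364),(436,334),(224,239)],[cw,cs,ct]))
E
python3 -c "
import cv2
a=cv2.imread('pics/scene0.png')[230:430,340:540];b=cv2.imread('pics/top0.png')[180:300,160:280]
import numpy as np
cv2.imwrite('pics/c1.png',np.hstack([cv2.resize(a,(400,400)),cv2.resize(b,(400,400))]))"
```

```text
foot [[0.5287 0.1102 0.116 ]] top [[0.5257 0.1096 0.168 ]]
top cam: rod [[0.519  0.1065 0.168 ]] scene top [[0.523  0.1071 0.168 ]] foot [[0.5294 0.1122 0.116 ]]
tri rod top [0.5251 0.1086 0.1696]
pad [[0.6179 0.1586 0.08  ]] [[0.6284 0.1615 0.08  ]] [[0.6229 0.1574 0.08  ]] tri [0.623  0.1596 0.0732]
```

View pics/c1.png

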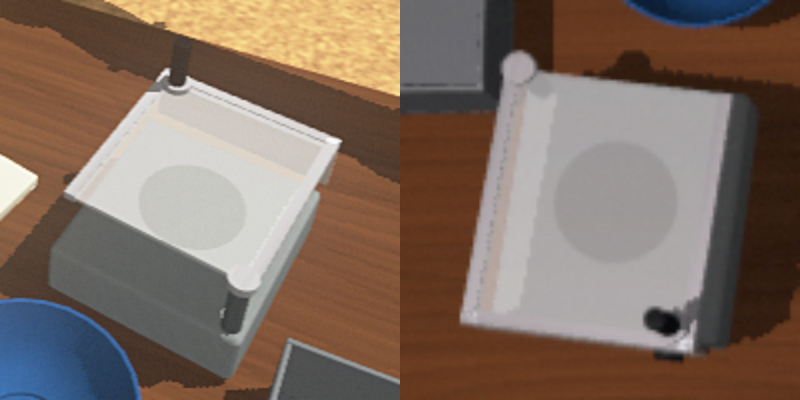

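Call:
apply_moves --pt "0 0 0 -0.021 -0.016 0 1" --pt "0 0 0 -0.0205 -0.016 0 1" --pt "0 0 0 0 0 0.03 1" --pt "0 0 0 0 0 0.03 1" --pt "0 0 0 0 0 0.03 1" --pt "0 0 0 0 0 0.03 1" --pt "0 0 0 0 0 0.0125 1" --pt "0 0 0 0 0 0 1"

```text
clock: 4.52
tcp_pos: [0.5239, 0.1076, 0.1256]
orientation: [0.002, -3.136, 0.003]
contact_force: [-1.6, 1.1, 0.4]
grip_width: 0.0857
gripper_force: 0.0
```

Call:
apply_moves --pt "0 0 0 0 0 0 -1" --pt "0 0 0 0 0 0 -1" --pt "0 0 0 0 0 0 -1" --pt "0 0 0 0 0 0 -1" --pt "0 0 0 0 0 0 -1" --pt "0 0 0 0 0 0 -1" --pt "0 0 0 0 0 0 -1" --pt "0 0 0 0 0 0 -1" --grip_force 30

```text
clock: 5.18
tcp_pos: [0.527, 0.1078, 0.1296]
orientation: [0.0, 3.14, 0.001]
contact_force: [-0.8, 0.4, 6.1]
grip_width: 0.0153
gripper_force: 29.1
```

```bash
python3 - <<'E'
from h import *
ct=cam("top"); cs=cam("scene")
h=tri([(196,200.4),(461,370)],[ct,cs]); print("hinge",h,plane((196,200.4),.12,ct),plane((461,370),.12,cs))
o=telemetry.get_obs();p=o["tcp_pos"]; print(p,o["grip_width"],o["gripper_force"],o["contact_force"])
hz=(plane((196,200.4),.12,ct)[0]+plane((461,370),.12,cs)[0])/2
v=p[:2]-hz[:2]; print("r",np.hypot(*v)); a=np.arctan2(v[1],v[0]); print(np.degrees(a))
c=p[:2]-.216*v/np.hypot(*v)
n=12
for i in range(n):
    f=lambda k:c+.216*np.array([np.cos(a-1.9*k/n),np.sin(a-1.9*k/n)])
    d=(f(i+1)-f(i))*1000; print("tool x %.1f y %.1f"%(-d[0],d[1]))
print("end",f(n))
E
```

```text
hinge [0.7116 0.2187 0.1143] [[0.7102 0.216  0.12  ]] [[0.7158 0.22   0.12  ]]
[0.527  0.1078 0.1296] 0.015327932474032503 29.14233148097992 [-0.758  0.422  6.071]
r 0.21615216054738634
-149.3546446051487
tool x 15.0 y 30.7
tool x 10.0 y 32.7
tool x 4.7 y 33.8
tool x -0.7 y 34.2
tool x -6.0 y 33.6
tool x -11.3 y 32.3
tool x -16.2 y 30.1
tool x -20.7 y 27.1
tool x -24.8 y 23.5
tool x -28.2 y 19.3
tool x -30.9 y 14.6
tool x -32.8 y 9.6
end [0.6688 0.4293]
```

Call:
apply_moves --pt "0 0 0 0.0082 0.015 0 -1" --pt "0 0 0 0.0068 0.0157 0 -1" --pt "0 0 0 0.0056 0.0162 0 -1" --pt "0 0 0 0.0044 0.0165 0 -1" --pt "0 0 0 0.003 0.0168 0 -1" --pt "0 0 0 0.0017 0.017 0 -1" --pt "0 0 0 0.0003 0.0171 0 -1" --pt "0 0 0 -0.001 0.0171 0 -1"

```text
clock: 5.85
tcp_pos: [0.4968, 0.2392, 0.1292]
orientation: [-0.002, -3.14, 0.001]
contact_force: [-1.5, -2.8, 2.7]
grip_width: 0.0154
gripper_force: 30.5
```

Call:
apply_moves --pt "0 0 0 -0.0023 0.017 0 -1" --pt "0 0 0 -0.0037 0.0167 0 -1" --pt "0 0 0 -0.005 0.0164 0 -1" --pt "0 0 0 -0.0063 0.0159 0 -1" --pt "0 0 0 -0.0075 0.0154 0 -1" --pt "0 0 0 -0.0087 0.0147 0 -1" --pt "0 0 0 -0.0098 0.014 0 -1" --pt "0 0 0 -0.0109 0.0131 0 -1"

```text
clock: 6.52
tcp_pos: [0.5522, 0.3626, 0.129]
orientation: [-0.001, -3.141, 0.001]
contact_force: [-1.4, -1.9, 3.1]
grip_width: 0.0151
gripper_force: 30.5
```

Call:
apply_moves --pt "0 0 0 -0.0119 0.0122 0 -1" --pt "0 0 0 -0.0129 0.0113 0 -1" --pt "0 0 0 -0.0137 0.0102 0 -1" --pt "0 0 0 -0.0145 0.0091 0 -1" --pt "0 0 0 -0.0151 0.0079 0 -1" --pt "0 0 0 -0.0158 0.0067 0 -1" --pt "0 0 0 -0.008 0.0027 0 -1" --pt "0 0 0 0 0 0 -1"

```text
clock: 7.18
tcp_pos: [0.645, 0.4233, 0.1289]
orientation: [0.001, 3.14, 0.002]
contact_force: [-1.3, 1.0, 3.7]
grip_width: 0.0155
gripper_force: 30.5
```

```bash
python3 - <<'E'
from h import *
o=telemetry.get_obs(); print(o["tcp_pos"],o["grip_width"],o["gripper_force"],o["contact_force"])
v=o["tcp_pos"][:2]-[.7130,.2180]; print(np.hypot(*v),np.degrees(np.arctan2(v[1],v[0])))
cv2.imwrite("pics/t2.png",grab_frame("top"))
E
```

```text
[0.645  0.4233 0.1289] 0.015505236509867426 30.51310032606125 [-1.3457  0.9947  3.7291]
0.21628576555949564 108.31862381098841
```

View pics/t2.png

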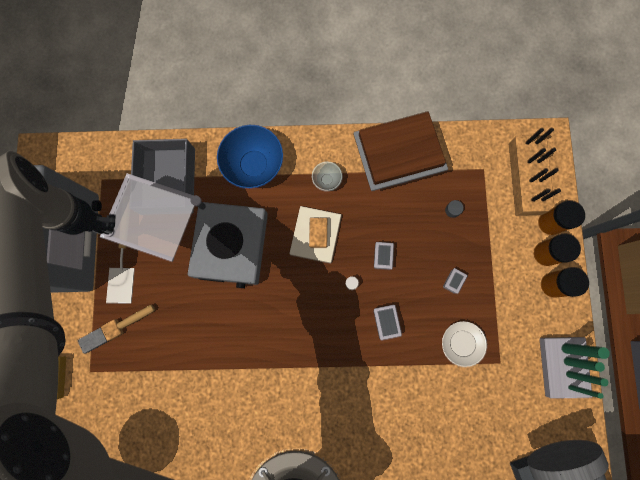

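Call:
apply_moves --pt "0 0 0 0 0 0 1" --pt "0 0 0 0 0 0 1" --pt "0 0 0 0 0 0 1" --pt "0 0 0 0 0 0 1" --pt "0 0 0 0 0 -0.04 1" --pt "0 0 0 0 0 -0.04 1" --pt "0 0 0 0 0 -0.04 1" --pt "0 0 0 0 0 -0.04 1"

```text
clock: 7.9
tcp_pos: [0.6432, 0.4217, 0.2905]
orientation: [-0.0, -3.141, 0.001]
contact_force: [1.2, 0.3, 0.9]
grip_width: 0.0854
gripper_force: 0.0
```

Call:
apply_moves --pt "0 0 0 0.007 -0.037 -0.01 1" --pt "0 0 0 0.007 -0.037 0 1" --pt "0 0 0 0.007 -0.037 0 1" --pt "0 0 0 0.007 -0.037 0 1" --pt "0 0 0 0.007 -0.037 0 1" --pt "0 0 0 0.007 -0.037 0 1" --pt "0 0 0 0.007 -0.037 0 1" --pt "0 0 0 0.007 -0.037 0 1"

```text
clock: 8.57
tcp_pos: [0.5865, 0.1243, 0.2989]
orientation: [0.0, 3.142, 0.0]
contact_force: [1.2, 0.6, 0.2]
grip_width: 0.0852
gripper_force: 0.0
```

Call:
apply_moves --pt "0 0 0 0.02 -0.037 0 1" --pt "0 0 0 0.02 -0.037 0 1" --pt "0 0 0 0.02 0 0 1" --pt "0 0 0 0 0 0 1" --pt "0 0 0 0 0 0 1" --pt "0 0 0 0 0 0 1" --pt "0 0 0 0 0 0 1" --pt "0 0 0 0 0 0 1"

```text
clock: 9.23
tcp_pos: [0.5285, 0.0537, 0.2986]
orientation: [-0.002, 3.142, -0.0]
contact_force: [-0.1, -0.6, -1.7]
grip_width: 0.0853
gripper_force: 0.0
```

```bash
python3 - <<'E'
from h import *
o=telemetry.get_obs(); print(o["tcp_pos"])
cw=cam("wrist",o); cv2.imwrite("pics/w3.png",grab_frame("wrist"))
for t,z in(("brick",.037),("block_top",.015),("pad_top",.08)):
    for d in det(t,"wrist"): print(t,d["p"],d["extent"],np.round(rect(d["mask"],z,cw),1))
E
```

```text
[0.5285 0.0537 0.2986]
brick 0.7 [210.4, 307.1, 50.2, 71.5] [639.7 -65.8  80.4  48.2  -2.3]
pad_top 0.83 [426.4, 305.5, 92.1, 88.6] [617.2 155.3  89.3  82.5 -39.4]
```

View pics/w3.png

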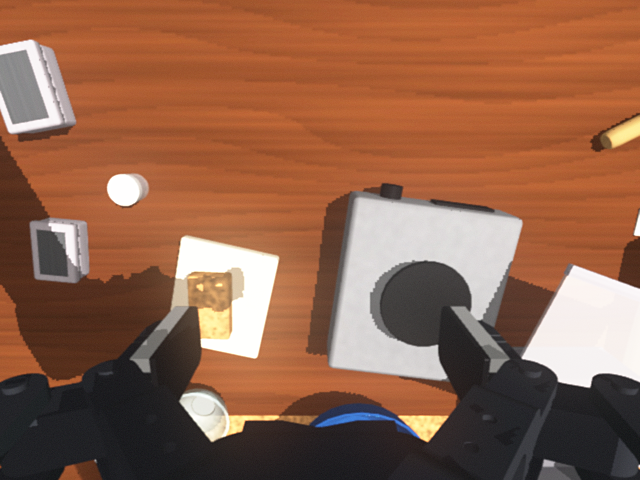

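```bash
python3 - <<'E'
from h import *
cw=cam("wrist")
from bench import grab_frame
im=grab_frame("wrist"); 
def show(n,cm,c):
    P=plane(c,.015,cm)[:,:2]*1000
    print(n,"centre",P.mean(0) if len(P)==4 else (P[0]+P[2])/2)
    for i in range(len(P)-1): v=P[i+1]-P[i]; print("  len %.1f dir %.1f"%(np.hypot(*v),np.degrees(np.arctan2(v[1],v[0]))%180))
show("w",cw,[(182,236),(279,256),(258,357)])
t=cv2.imread("pics/top0.png"); ct=cam("top"); s=cv2.imread("pics/scene0.png"); cs=cam("scene")
for n,img,cm,roi in(("top",t,ct,(280,195,70,75)),("scene",s,cs,(262,285,105,85))):
    x,y,w,h=roi; hsv=cv2.cvtColor(img[y:y+h,x:x+w],cv2.COLOR_BGR2HSV)
    m=((hsv[...,1]<70)&(hsv[...,2]>110)).astype(np.uint8)
    cs_,_=cv2.findContours(m,cv2.RETR_EXTERNAL,cv2.CHAIN_APPROX_NONE);k=max(cs_,key=cv2.contourArea)[:,0]+[x,y]
    full=np.zeros((480,640),np.uint8); cv2.fillPoly(full,[k],1)
    print(n,np.round(rect(full,.015,cm),1), full.sum())
print("pad",plane((426,303),.08,cw),plane((225,240),.08,ct))
go([.641,-.067,.10],90)
E
```

```text
w centre [640.5742 -59.0648]
  len 108.8 dir 77.8
  len 129.8 dir 167.3
top [642.6 -61.8 130.4 109.  -13.2] 2116
scene [649.7 -57.6 135.9 114.9 -13.2] 3278
pad [[0.6173 0.1579 0.08  ]] [[0.6204 0.1549 0.08  ]]
tcp [0.5281 0.0531 0.2986] tool-y yaw 90.0 tilt 0.02 xaxis [-1.     -0.0001  0.0003]
turn about tool z (6deg units): 0.00
then shift tool mm [-112.9729 -120.0777  198.5711]
```

Call:
apply_moves --pt "0 0 0 -0.023 -0.024 0.02 1" --pt "0 0 0 -0.023 -0.024 0.03 1" --pt "0 0 0 -0.023 -0.024 0.03 1" --pt "0 0 0 -0.022 -0.024 0.03 1" --pt "0 0 0 -0.022 -0.024 0.03 1" --pt "0 0 0 0 0 0.03 1" --pt "0 0 0 0 0 0.03 1" --pt "0 0 0 0 0 0 1"

```text
clock: 10.15
tcp_pos: [0.6311, -0.0609, 0.1001]
orientation: [-0.001, -3.131, 0.0]
contact_force: [-1.2, -0.1, -0.1]
grip_width: 0.0854
gripper_force: 0.0
```

```bash
python3 - <<'E'
from h import *
ct=cam("top");cs=cam("scene");grab_frame("top");grab_frame("scene")
for n,c in(("top",ct),("scene",cs)):
    for d in det("brick",n): print(n,d["p"],np.round(rect(d["mask"],.037,c),1))
go([.641,-.067,.018],89)
E
```

```text
scene 0.77 [652.5 -63.   85.7  52.3  -3.1]
tcp [ 0.6365 -0.0607  0.1086] tool-y yaw 90.0 tilt 0.17 xaxis [-1.     -0.0004 -0.0031]
turn about tool z (6deg units): 0.17
then shift tool mm [-4.2903 -6.243  90.6434]
```

Call:
apply_moves --pt "0 0 0.2 0 0 0.025 1" --pt "0 0 0 0 0 0.025 1" --pt "0 0 0 0 0 0.02 1" --pt "0 0 0 0 0 0.01 1" --pt "0 0 0 0 0 0 1" --pt "0 0 0 0 0 0 1" --pt "0 0 0 0 0 0 1" --pt "0 0 0 0 0 0 1"

```text
clock: 11.02
tcp_pos: [0.6366, -0.061, 0.0284]
orientation: [0.033, 3.138, 0.0]
contact_force: [-0.6, -0.1, 0.2]
grip_width: 0.0851
gripper_force: 0.0
```

Call:
apply_moves --pt "0 0 0 0 0 0 -1" --pt "0 0 0 0 0 0 -1" --pt "0 0 0 0 0 0 -1" --pt "0 0 0 0 0 0 -1" --pt "0 0 0 0 0 0 -1" --pt "0 0 0 0 0 0 -1" --pt "0 0 0 0 0 0 -1" --pt "0 0 0 0 0 0 -1" --grip_force 40

```text
clock: 11.68
tcp_pos: [0.6355, -0.0613, 0.0272]
orientation: [0.034, 3.141, -0.0]
contact_force: [-0.9, -0.7, 6.4]
grip_width: 0.0438
gripper_force: 40.8
```

Call:
apply_moves --pt "0 0 0 0 0 -0.03 -1" --pt "0 0 0 0 0 -0.03 -1" --pt "0 0 0 0 0 -0.02 -1" --pt "0 0 0 0.03 0.015 0 -1" --pt "0 0 0 0.03 0.015 0 -1" --pt "0 0 0 0.03 0.015 0 -1" --pt "0 0 0 0.03 0.015 0 -1" --pt "0 0 0 0.03 0.015 0 -1"

```text
clock: 12.35
tcp_pos: [0.485, 0.0179, 0.1063]
orientation: [-0.033, -3.141, -0.0]
contact_force: [0.1, 1.3, -0.6]
grip_width: 0.0435
gripper_force: 46.1
```

Call:
apply_moves --pt "0 0 0 0.026 0.015 0 -1" --pt "0 0 0 0 0 0.025 -1" --pt "0 0 0 0 0 0.025 -1" --pt "0 0 0 0 0 0.02 -1" --pt "0 0 0 0 0 0 -1" --pt "0 0 0 0 0 0 -1" --pt "0 0 0 0 0 0 -1" --pt "0 0 0 0 0 0 -1"

```text
clock: 13.02
tcp_pos: [0.4621, 0.0328, 0.0376]
orientation: [0.034, 3.139, 0.001]
contact_force: [-0.1, 0.5, -0.3]
grip_width: 0.0437
gripper_force: 46.1
```

Call:
apply_moves --pt "0 0 0 0 0 0.018 -1" --pt "0 0 0 0 0 0.007 -1" --pt "0 0 0 0 0 0 -1" --pt "0 0 0 0 0 0 -1" --pt "0 0 0 0 0 0 1" --pt "0 0 0 0 0 0 1" --pt "0 0 0 0 0 0 1" --pt "0 0 0 0 0 0 1"

```text
clock: 13.68
tcp_pos: [0.4612, 0.0328, 0.0117]
orientation: [0.033, 3.141, 0.0]
contact_force: [-0.0, -0.3, -0.6]
grip_width: 0.0852
gripper_force: 0.0
```

Call:
apply_moves --pt "0 0 0 0 0 -0.03 1" --pt "0 0 0 0 0 -0.04 1" --pt "0 0 0 0 0 -0.04 1" --pt "0 0 0 0 -0.035 -0.04 1" --pt "0 0 0 0 -0.035 -0.04 1" --pt "0 0 0 0 -0.035 -0.03 1" --pt "0 0 0 0 -0.035 0 1" --pt "0 0 0 0 -0.035 0 1"

```text
clock: 14.35
tcp_pos: [0.4587, -0.125, 0.2135]
orientation: [0.031, 3.137, 0.001]
contact_force: [0.5, 1.1, -0.5]
grip_width: 0.0853
gripper_force: 0.0
```

Call:
apply_moves --pt "0 0 0 0 -0.035 0 1" --pt "0 0 0 0 -0.035 0 1" --pt "0 0 0 0 -0.025 0 1" --pt "0 0 0 0 0 0 1" --pt "0 0 0 0 0 0 1" --pt "0 0 0 0 0 0 1" --pt "0 0 0 0 0 0 1" --pt "0 0 0 0 0 0 1"

```text
clock: 15.02
tcp_pos: [0.456, -0.2172, 0.2112]
orientation: [-0.029, -3.141, -0.001]
contact_force: [-0.6, -0.5, 0.3]
grip_width: 0.0852
gripper_force: 0.0
```

```bash
cat >> h.py <<'E'
def tins():
    o=telemetry.get_obs(); print("tcp",o["tcp_pos"]); cw=cam("wrist",o); im=grab_frame("wrist")
    for d in det("tin1","wrist"):
        rc=rect(d["mask"],.034,cw); print("p %.2f"%d["p"],np.round(d["extent"],1),"rect@34mm",np.round(rc,1))
        for k,s in {2:(.078,.054,.034),3:(.066,.046,.032),4:(.054,.038,.030)}.items():
            print("   size",k,*fitbox([(d["mask"],cw)],s,0,(rc[0]/1000,rc[1]/1000,rc[4])))
    return im
E
python3 - <<'E'
from h import *
im=tins(); cv2.imwrite("pics/w4.png",im)
E
```

```text
tcp [ 0.456  -0.2172  0.2112]
p 0.87 [298.  169.6  86.7 106.7] rect@34mm [ 415.  -233.2   78.2   54.5   10. ]
   size 2 [ 414.855  -233.1385    9.4865] 0.9665277977302111
   size 3 [ 409.437  -232.9657   10.0196] 0.750779741571365
   size 4 [ 408.9862 -235.782    21.8175] 0.5162728488631297
p 0.84 [308.6 349.9  54.8  80.5] rect@34mm [ 572.9 -231.1   77.1   46.6   -5.6]
   size 2 [ 589.7936 -232.74     -8.8922] 0.6797292483078019
   size 3 [ 582.9571 -231.7658   -4.9742] 0.9170872386445565
   size 4 [ 581.4612 -231.9662   -2.3963] 0.7673565627456117
p 0.68 [108.1 286.6  69.6  72.3] rect@34mm [ 507.2 -399.5   64.6   42.5  -30.3]
   size 2 [ 523.7786 -414.3778  -49.3526] 0.4922357907432534
   size 3 [ 517.9059 -411.9023  -47.6485] 0.6518771331058021
   size 4 [ 513.433  -408.1501  -34.2849] 0.8731005065315915
```

View pics/w4.png

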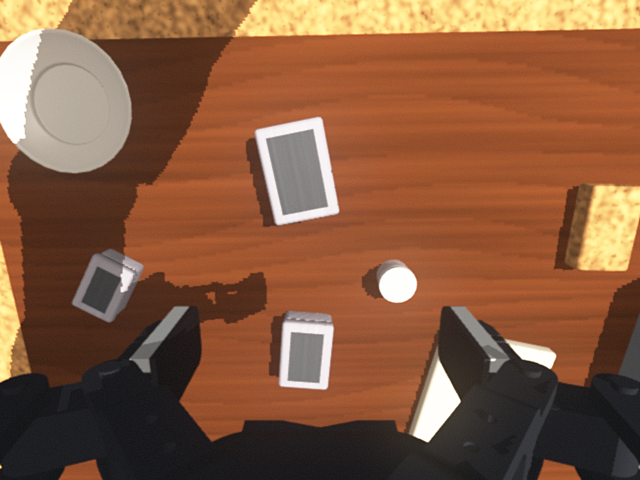

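```bash
python3 - <<'E'
from h import *
go([.415,-.2332,.003],99.7)
E
```

```text
tcp [ 0.456  -0.2176  0.2113] tool-y yaw 88.9 tilt 0.03 xaxis [-0.9998  0.0192  0.0001]
turn about tool z (6deg units): -1.80
then shift tool mm [ 42.9984  -8.5615 208.2768]
```

Call:
apply_moves --pt "0 0 -0.9 0 0 0 1" --pt "0 0 -0.9 0 0 0 1" --pt "0 0 0 0.021 -0.004 0.02 1" --pt "0 0 0 0.022 -0.0045 0.035 1" --pt "0 0 0 0 0 0.035 1" --pt "0 0 0 0 0 0.035 1" --pt "0 0 0 0 0 0 1" --pt "0 0 0 0 0 0 1"

```text
clock: 15.78
tcp_pos: [0.4138, -0.2336, 0.0857]
orientation: [0.263, -3.127, -0.002]
contact_force: [-0.1, -0.8, 1.1]
grip_width: 0.0855
gripper_force: 0.0
```

```bash
python3 - <<'E'
from h import *
go([.415,-.2332,.003],99.7)
E
```

```text
tcp [ 0.4138 -0.2336  0.0857] tool-y yaw 99.6 tilt 0.22 xaxis [-0.986  -0.167   0.0035]
turn about tool z (6deg units): -0.01
then shift tool mm [-1.5057  0.0422 82.6548]
```

Call:
apply_moves --pt "0 0 0 -0.001 0 0.025 1" --pt "0 0 0 0 0 0.025 1" --pt "0 0 0 0 0 0.02 1" --pt "0 0 0 0 0 0.012 1" --pt "0 0 0 0 0 0 1" --pt "0 0 0 0 0 0 1" --pt "0 0 0 0 0 0 1" --pt "0 0 0 0 0 0 1"

```text
clock: 16.45
tcp_pos: [0.4173, -0.2345, 0.0061]
orientation: [-0.263, 3.128, -0.002]
contact_force: [0.7, 0.2, -0.3]
grip_width: 0.0854
gripper_force: 0.0
```

Call:
apply_moves --pt "0 0 0 0 0 0 -1" --pt "0 0 0 0 0 0 -1" --pt "0 0 0 0 0 0 -1" --pt "0 0 0 0 0 0 -1" --pt "0 0 0 0 0 0 -1" --pt "0 0 0 0 0 0 -1" --pt "0 0 0 0 0 0 -1" --pt "0 0 0 0 0 0 -1" --grip_force 60

```text
clock: 17.12
tcp_pos: [0.4162, -0.2341, 0.0051]
orientation: [-0.263, 3.13, 0.0]
contact_force: [-1.6, 2.0, 10.0]
grip_width: 0.0528
gripper_force: 62.0
```

```bash
python3 - <<'E'
from h import *
go([.619,.157,.2],99.7)
E
```

```text
tcp [ 0.4162 -0.2341  0.0051] tool-y yaw 99.6 tilt 0.05 xaxis [-0.986  -0.1668 -0.0009]
turn about tool z (6deg units): -0.02
then shift tool mm [-265.9964  351.3349 -194.6742]
```

Call:
apply_moves --pt "0 0 0 0 0 -0.02 -1" --pt "0 0 0 0 0 -0.03 -1" --pt "0 0 0.95 0 0 -0.03 -1" --pt "0 0 0.95 0 0 -0.03 -1" --pt "0 0 0.95 0 0 -0.03 -1" --pt "0 0 0.95 0 0 -0.01 -1" --pt "0 0 0 0 0 0 -1" --pt "0 0 0 0 0 0 -1"

```text
clock: 17.78
tcp_pos: [0.4158, -0.2336, 0.1543]
orientation: [0.356, 3.121, 0.0]
contact_force: [-0.0, 0.1, -1.5]
grip_width: 0.0534
gripper_force: 64.7
```

Call:
apply_moves --pt "0 0 0 -0.009 0.0355 0 -1" --pt "0 0 0 -0.009 0.0355 0 -1" --pt "0 0 0 -0.009 0.0355 0 -1" --pt "0 0 0 -0.009 0.0355 0 -1" --pt "0 0 0 -0.009 0.0355 0 -1" --pt "0 0 0 -0.009 0.0355 0 -1" --pt "0 0 0 -0.009 0.0355 0 -1" --pt "0 0 0 -0.009 0.0355 0 -1"

```text
clock: 18.45
tcp_pos: [0.5499, 0.0276, 0.1522]
orientation: [-0.356, -3.118, 0.001]
contact_force: [0.8, 0.8, -1.8]
grip_width: 0.0531
gripper_force: 64.5
```

Call:
apply_moves --pt "0 0 0 -0.009 0.0355 0 -1" --pt "0 0 0 -0.009 0.0355 0 -1" --pt "0 0 0 -0.009 0.0355 0 -1" --pt "0 0 0 -0.009 0.0355 0 -1" --pt "0 0 0 0 0 0 -1" --pt "0 0 0 0 0 0 -1" --pt "0 0 0 0 0 0 -1" --pt "0 0 0 0 0 0 -1"

```text
clock: 19.12
tcp_pos: [0.6172, 0.1539, 0.153]
orientation: [-0.363, -3.118, 0.003]
contact_force: [-0.1, -0.1, -2.9]
grip_width: 0.053
gripper_force: 64.5
```

```bash
python3 - <<'E'
from h import *
o=telemetry.get_obs(); print(o["grip_width"],o["gripper_force"])
go([.619,.157,.09],76.8)
E
```

```text
0.05300289663291757 64.51342105865479
tcp [0.6172 0.1539 0.153 ] tool-y yaw 76.7 tilt 0.17 xaxis [-0.9733  0.2295  0.0021]
turn about tool z (6deg units): -0.01
then shift tool mm [-1.1556  3.5009 62.9834]
```

Call:
apply_moves --pt "0 0 0 -0.001 0.0035 0.02 -1" --pt "0 0 0 0 0 0.02 -1" --pt "0 0 0 0 0 0.02 -1" --pt "0 0 0 0 0 0.006 -1" --pt "0 0 0 0 0 0.006 -1" --pt "0 0 0 0 0 0.006 -1" --pt "0 0 0 0 0 0 -1" --pt "0 0 0 0 0 0 -1"

```text
clock: 19.78
tcp_pos: [0.6202, 0.158, 0.0775]
orientation: [0.363, 3.121, -0.0]
contact_force: [-5.0, -2.3, 6.0]
grip_width: 0.0529
gripper_force: 65.5
```

Call:
apply_moves --pt "0 0 0 0 0 0.003 -1" --pt "0 0 0 0 0 0.003 -1" --pt "0 0 0 0 0 0 -1" --pt "0 0 0 0 0 0 -1" --pt "0 0 0 0 0 0 -1" --pt "0 0 0 0 0 0 -1" --pt "0 0 0 0 0 0 -1" --pt "0 0 0 0 0 0 -1"

```text
clock: 20.45
tcp_pos: [0.6208, 0.1582, 0.0749]
orientation: [0.363, 3.12, 0.003]
contact_force: [-13.3, -3.1, 28.6]
grip_width: 0.0527
gripper_force: 68.2
```

Call:
apply_moves --pt "0 0 0 0 0 0 -1" --pt "0 0 0 0 0 0 -1" --pt "0 0 0 0 0 0 -1" --pt "0 0 0 0 0 0 -1" --pt "0 0 0 0 0 0 -1" --pt "0 0 0 0 0 0 -1" --pt "0 0 0 0 0 0 -1" --pt "0 0 0 0 0 0 -1"

```text
clock: 21.12
tcp_pos: [0.6208, 0.1582, 0.0749]
orientation: [0.363, 3.12, 0.003]
contact_force: [-13.9, -4.3, 29.5]
grip_width: 0.0531
gripper_force: 68.3
```

Call:
apply_moves --pt "0 0 0 0 0 0 -1" --pt "0 0 0 0 0 0 -1" --pt "0 0 0 0 0 0 -1" --pt "0 0 0 0 0 0 -1" --pt "0 0 0 0 0 0 -1" --pt "0 0 0 0 0 0 -1" --pt "0 0 0 0 0 0 -1" --pt "0 0 0 0 0 0 -1"

```text
clock: 21.78
tcp_pos: [0.6208, 0.1582, 0.0749]
orientation: [0.363, 3.12, 0.003]
contact_force: [-12.4, -3.7, 28.8]
grip_width: 0.0532
gripper_force: 68.2
```

Call:
apply_moves --pt "0 0 0 0 0 -0.01 -1" --pt "0 0 0 0 0 -0.02 -1" --pt "0 0 0 0 0 -0.03 -1" --pt "0 0 0 0 0 -0.02 -1" --pt "0 0 0 0 0 0 -1" --pt "0 0 0 0 0 0 -1" --pt "0 0 0 0 0 0 -1" --pt "0 0 0 0 0 0 -1"

```text
clock: 22.45
tcp_pos: [0.6192, 0.1591, 0.1491]
orientation: [-0.361, -3.119, 0.001]
contact_force: [-0.4, 0.7, -2.0]
grip_width: 0.0533
gripper_force: 64.6
```

```bash
python3 - <<'E'
from h import *
o=telemetry.get_obs(); print(o["grip_width"],o["gripper_force"])
go([.642,-.060,.10],76.8)
ct=cam("top");cs=cam("scene")
for n in("top","scene"): 
    cv2.imwrite(f"pics/{n}5.png",grab_frame(n))
    for d in det("tin1",n): print(n,round(d["p"],2),np.round(d["extent"]))
    print(n,[(round(d["p"],2),np.round(rect(d["mask"],.015,cam(n)),1)) for d in det("block_top",n)])
E
```

```text
0.05328251495345119 64.64355111122131
tcp [0.6192 0.1591 0.1491] tool-y yaw 76.8 tilt 0.11 xaxis [-0.9736  0.2284  0.0017]
turn about tool z (6deg units): -0.00
then shift tool mm [ -72.332  -208.0619   49.1988]
top 0.89 [214. 238.  33.  35.]
top 0.69 [384. 255.  24.  24.]
top 0.65 [457. 284.  20.  27.]
top [(0.68, array([643.4, -61.1, 133. , 111.5, -12.6]))]
scene 0.94 [257. 278.  39.  38.]
scene 0.77 [438. 298.  44.  53.]
scene 0.61 [209. 237.  28.  20.]
scene [(0.7, array([649.2, -57. , 138. , 117.3, -13.5]))]
```

Call:
apply_moves --pt "0 0 0 -0.0105 -0.0297 0 -1" --pt "0 0 0 -0.0105 -0.0297 0 -1" --pt "0 0 0 -0.0105 -0.0297 0 -1" --pt "0 0 0 -0.0105 -0.0297 0 -1" --pt "0 0 0 -0.0105 -0.0297 0 -1" --pt "0 0 0 -0.0105 -0.0297 0.01 -1" --pt "0 0 0 -0.0103 -0.0299 0.02 -1" --pt "0 0 0 0 0 0.02 -1"

```text
clock: 23.42
tcp_pos: [0.6443, -0.0702, 0.1013]
orientation: [0.376, 3.115, -0.008]
contact_force: [-0.7, -2.5, -1.2]
grip_width: 0.053
gripper_force: 64.5
```

Call:
apply_moves --pt "0 0 0 0 0 0.02 -1" --pt "0 0 0 0 0 0.02 -1" --pt "0 0 0 0 0 0 -1" --pt "0 0 0 0 0 0 -1" --pt "0 0 0 0 0 0 -1" --pt "0 0 0 0 0 0 -1" --pt "0 0 0 0 0 0 -1" --pt "0 0 0 0 0 0 -1"

```text
clock: 24.08
tcp_pos: [0.6445, -0.0601, 0.0615]
orientation: [0.361, 3.119, 0.0]
contact_force: [0.5, -0.2, -1.7]
grip_width: 0.0532
gripper_force: 64.4
```

```bash
python3 - <<'E'
from h import *
o=telemetry.get_obs(); print(o["grip_width"],o["gripper_force"],o["contact_force"])
go([.643,-.060,.021],76.8)
E
```

```text
0.05315310879341548 64.43692445755005 [ 0.4931 -0.2145 -1.6941]
tcp [ 0.6445 -0.0601  0.0615] tool-y yaw 76.8 tilt 0.10 xaxis [-0.9736  0.2282 -0.0018]
turn about tool z (6deg units): 0.00
then shift tool mm [ 1.5907 -0.31   40.4693]
```

Call:
apply_moves --pt "0 0 0 0.0015 0 0.01 -1" --pt "0 0 0 0 0 0.015 -1" --pt "0 0 0 0 0 0.01 -1" --pt "0 0 0 0 0 0.005 -1" --pt "0 0 0 0 0 0 -1" --pt "0 0 0 0 0 0 -1" --pt "0 0 0 0 0 0 -1" --pt "0 0 0 0 0 0 -1"

```text
clock: 24.75
tcp_pos: [0.6413, -0.0595, 0.0202]
orientation: [-0.361, -3.118, -0.001]
contact_force: [-6.9, 1.0, 10.0]
grip_width: 0.053
gripper_force: 66.0
```

Call:
apply_moves --pt "0 0 0 0 0 0 1" --pt "0 0 0 0 0 0 1" --pt "0 0 0 0 0 0 1" --pt "0 0 0 0 0 0 1" --pt "0 0 0 0 0 -0.02 1" --pt "0 0 0 0 0 -0.04 1" --pt "0 0 0 0 0 -0.04 1" --pt "0 0 0 0 0 -0.04 1"

```text
clock: 25.42
tcp_pos: [0.6419, -0.06, 0.1613]
orientation: [-0.362, -3.119, 0.001]
contact_force: [1.2, -0.2, 0.2]
grip_width: 0.0854
gripper_force: 0.0
```

Call:
apply_moves --pt "0 0 0 0 0 -0.04 1" --pt "0 0 -0.8 0 0 -0.04 1" --pt "0 0 -0.7 0 0 -0.02 1" --pt "0 0 0 0.03 -0.02 0 1" --pt "0 0 0 0.03 -0.02 0 1" --pt "0 0 0 0.03 -0.02 0 1" --pt "0 0 0 0.03 -0.02 0 1" --pt "0 0 0 0 0 0 1"

```text
clock: 26.08
tcp_pos: [0.5105, -0.1358, 0.2601]
orientation: [-0.128, -3.136, -0.0]
contact_force: [-0.7, -0.4, -0.7]
grip_width: 0.0855
gripper_force: 0.0
```

Call:
apply_moves --pt "0 0 0 0 0 0 1" --pt "0 0 0 0 0 0 1" --pt "0 0 0 0 0 0 1" --pt "0 0 0 0 0 0 1" --pt "0 0 0 0 0 0 1" --pt "0 0 0 0 0 0 1" --pt "0 0 0 0 0 0 1" --pt "0 0 0 0 0 0 1"

```text
clock: 26.75
tcp_pos: [0.517, -0.1307, 0.2602]
orientation: [-0.115, -3.139, 0.0]
contact_force: [-0.1, -0.0, 0.3]
grip_width: 0.0855
gripper_force: 0.0
```

```bash
python3 - <<'E'
from h import *
im=tins(); cv2.imwrite("pics/w6.png",im)
cw=cam("wrist")
for d in det("tin1","wrist"):
    rc=rect(d["mask"],.049,cw); print("onblock",fitbox([(d["mask"],cw)],(.078,.054,.034),.015,(rc[0]/1000,rc[1]/1000,rc[4])))
E
```

```text
tcp [ 0.517  -0.1307  0.2602]
p 0.94 [ 39.2 226.7  66.5  62.9] rect@34mm [ 510.4 -396.3   63.    47.9  -30.6]
   size 2 [ 510.2438 -432.7513  -94.0853] 0.6936739659367397
   size 3 [ 514.2462 -412.7205  -56.024 ] 0.6626559714795008
   size 4 [ 513.9268 -409.3736  -38.3293] 0.8534507242260722
p 0.72 [402.4 327.3  66.7  88. ] rect@34mm [642.9 -58.3  92.6  62.4 -12. ]
   size 2 [649.2704 -56.2413 -12.3557] 0.9685637970002055
   size 3 [647.7595 -55.4683 -17.7962] 0.7734094271824139
   size 4 [642.0082 -53.396  -26.84  ] 0.5567533291058973
onblock (array([ 507.8952, -421.6013,  -93.1933]), np.float64(0.6743589743589744))
onblock (array([642.074 , -58.896 , -10.2868]), np.float64(0.9089337175792507))
```

View pics/w6.png

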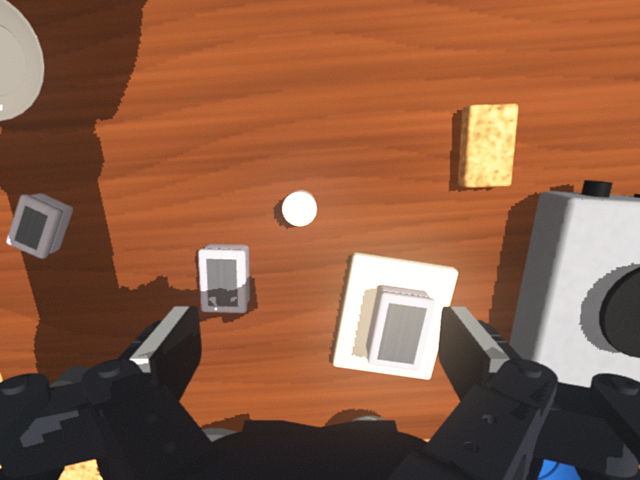

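```bash
python3 - <<'E'
from h import *
cw=cam("wrist")
b=plane([(354,253),(458,267),(432,380),(333,365)],.015,cw); print("block",b.mean(0))
for i in range(4): v=(b[(i+1)%4]-b[i])[:2]; print(np.hypot(*v),np.degrees(np.arctan2(v[1],v[0]))%180)
im=grab_frame("wrist"); grab_frame("top")
g=cv2.resize(im[230:400,180:480],None,fx=2.6,fy=2.6,interpolation=cv2.INTER_CUBIC); cv2.imwrite("pics/w6c.png",g)
for d in det("tin3","wrist",p=.1): 
    rc=rect(d["mask"],.032,cw); print(d["p"],d["extent"],fitbox([(d["mask"],cw)],(.066,.046,.032),0,(rc[0]/1000,rc[1]/1000,rc[4])))
for d in det("tin3","top",p=.2): print(d["extent"],rect(d["mask"],.033,cam("top")))
go([.581,-.2315,.10],86.5)
E
```

```text
block [ 0.641  -0.0601  0.015 ]
0.1079705829224538 77.80365623241758
0.13322577456667903 168.49770014177082
0.11184763360079085 76.07479120719451
0.12986042552467789 166.82749035566601
0.96 [401.6, 325.6, 71.0, 87.5] (array([647.3027, -54.1273, -18.7465]), np.float64(0.7854086435601199))
0.91 [224.6, 277.4, 48.2, 71.0] (array([ 581.9762, -232.254 ,   -6.8187]), np.float64(0.8859908577574617))
0.84 [40.9, 224.9, 59.0, 60.8] (array([ 520.8941, -411.673 ,  -37.409 ]), np.float64(0.5942928039702233))
[310.6, 233.9, 22.5, 29.2] (644.511962890625, -49.714542388916016, 83.55135345458984, 39.382015228271484, -15.95404052734375)
[455.9, 282.6, 19.9, 27.1] (513.3296508789062, -405.43914794921875, 57.705116271972656, 40.966102600097656, -30.01197052001953)
[147.2, 220.1, 106.6, 87.9] (697.4793701171875, 366.147705078125, 231.1348114013672, 181.6241455078125, 69.70405578613281)
tcp [ 0.5168 -0.1308  0.2603] tool-y yaw 85.8 tilt 0.00 xaxis [-0.9973  0.0734 -0.    ]
turn about tool z (6deg units): -0.12
then shift tool mm [-70.1795 -96.5848 160.3453]
```

View pics/w6c.png

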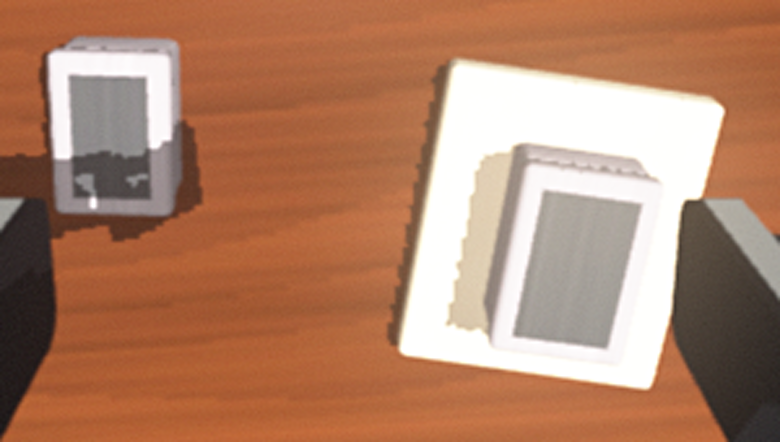

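Call:
apply_moves --pt "0 0 -0.15 -0.014 -0.0193 0 1" --pt "0 0 0 -0.014 -0.0193 0.02 1" --pt "0 0 0 -0.014 -0.0193 0.03 1" --pt "0 0 0 -0.014 -0.0193 0.03 1" --pt "0 0 0 -0.014 -0.0193 0.03 1" --pt "0 0 0 0 0 0.03 1" --pt "0 0 0 0 0 0.02 1" --pt "0 0 0 0 0 0 1"

```text
clock: 27.77
tcp_pos: [0.5779, -0.2305, 0.0956]
orientation: [-0.091, -3.132, -0.003]
contact_force: [0.1, 0.9, -0.1]
grip_width: 0.0856
gripper_force: 0.0
```

Call:
apply_moves --pt "0 0 0 0 0 0 1" --pt "0 0 0 0 0 0 1" --pt "0 0 0 0 0 0 1" --pt "0 0 0 0 0 0 1" --pt "0 0 0 0 0 0 1" --pt "0 0 0 0 0 0 1" --pt "0 0 0 0 0 0 1" --pt "0 0 0 0 0 0 1"

```text
clock: 28.43
tcp_pos: [0.5809, -0.2313, 0.1006]
orientation: [0.09, 3.14, 0.0]
contact_force: [-0.3, -0.1, -1.1]
grip_width: 0.0857
gripper_force: 0.0
```

```bash
python3 - <<'E'
from h import *
tins()
go([.581,-.2315,.003],86.5)
E
```

```text
tcp [ 0.5809 -0.2313  0.1006]
p 0.97 [ 27.4 157.2  54.2 109.5] rect@34mm [ 518.9 -379.    57.7   26.7  -15.2]
   size 2 [ 516.4559 -426.611   -39.9712] 0.8439517864829962
   size 3 [ 503.0567 -421.8629   59.234 ] 0.9497987212881838
   size 4 [ 513.1357 -411.7146  -30.9137] 0.9600365380223795
p 0.95 [593.  328.   94.  111.7] rect@34mm [630.3 -73.4  74.5  55.3   3.3]
   size 2 [640.5756 -44.0699 -13.3961] 0.785045827303425
   size 3 [642.3601 -48.6465 -13.1837] 0.8738945299705208
   size 4 [636.5481 -51.2212 -12.621 ] 0.8739362995380501
p 0.57 [320.8 256.9  85.1 121. ] rect@34mm [ 578.3 -231.7   67.3   45.    -5.9]
   size 2 [ 587.9172 -234.423    -1.669 ] 0.6774447949526814
   size 3 [ 582.5868 -231.7954   -5.9642] 0.9257372391496033
   size 4 [ 578.5756 -232.0089   -4.619 ] 0.7457932056302254
tcp [ 0.5808 -0.2313  0.1004] tool-y yaw 86.7 tilt 0.00 xaxis [-0.9983  0.0577  0.    ]
turn about tool z (6deg units): 0.03
then shift tool mm [-0.1826 -0.1525 97.3611]
```

Call:
apply_moves --pt "0 0 0.3 0 0 0.025 1" --pt "0 0 0 0 0 0.025 1" --pt "0 0 0 0 0 0.025 1" --pt "0 0 0 0 0 0.015 1" --pt "0 0 0 0 0 0.0075 1" --pt "0 0 0 0 0 0 1" --pt "0 0 0 0 0 0 1" --pt "0 0 0 0 0 0 1"

```text
clock: 29.2
tcp_pos: [0.5818, -0.232, 0.0041]
orientation: [0.14, 3.136, -0.001]
contact_force: [-0.0, -0.8, -0.5]
grip_width: 0.0855
gripper_force: 0.0
```

Call:
apply_moves --pt "0 0 0 0 0 0 -1" --pt "0 0 0 0 0 0 -1" --pt "0 0 0 0 0 0 -1" --pt "0 0 0 0 0 0 -1" --pt "0 0 0 0 0 0 -1" --pt "0 0 0 0 0 0 -1" --pt "0 0 0 0 0 0 -1" --pt "0 0 0 0 0 0 -1" --grip_force 60

```text
clock: 29.87
tcp_pos: [0.5815, -0.2316, 0.0037]
orientation: [0.14, 3.137, -0.0]
contact_force: [-1.4, 0.1, 6.0]
grip_width: 0.0448
gripper_force: 62.7
```

```bash
python3 - <<'E'
from h import *
go([.619,.157,.155],76.8)
E
```

```text
tcp [ 0.5815 -0.2316  0.0037] tool-y yaw 84.9 tilt 0.08 xaxis [-0.996   0.0891 -0.0014]
turn about tool z (6deg units): 1.35
then shift tool mm [  51.9875  386.8801 -151.37  ]
```

Call:
apply_moves --pt "0 0 0 0 0 -0.02 -1" --pt "0 0 0 0 0 -0.03 -1" --pt "0 0 0.7 0 0 -0.03 -1" --pt "0 0 0.65 0 0 -0.03 -1" --pt "0 0 0 0 0 -0.03 -1" --pt "0 0 0 0 0 -0.01 -1" --pt "0 0 0 0 0 0 -1" --pt "0 0 0 0.0047 0.0352 0 -1"

```text
clock: 30.53
tcp_pos: [0.5822, -0.204, 0.1533]
orientation: [0.377, 3.117, -0.008]
contact_force: [0.6, -1.0, -0.3]
grip_width: 0.045
gripper_force: 61.8
```

Call:
apply_moves --pt "0 0 0 0.0047 0.0352 0 -1" --pt "0 0 0 0.0047 0.0352 0 -1" --pt "0 0 0 0.0047 0.0352 0 -1" --pt "0 0 0 0.0047 0.0352 0 -1" --pt "0 0 0 0.0047 0.0352 0 -1" --pt "0 0 0 0.0047 0.0352 0 -1" --pt "0 0 0 0.0047 0.0352 0 -1" --pt "0 0 0 0.0047 0.0352 0 -1"

```text
clock: 31.2
tcp_pos: [0.6105, 0.0885, 0.1505]
orientation: [-0.36, -3.118, 0.002]
contact_force: [1.2, -0.0, -2.2]
grip_width: 0.045
gripper_force: 61.8
```

Call:
apply_moves --pt "0 0 0 0.0047 0.0352 0 -1" --pt "0 0 0 0.0047 0.0352 0 -1" --pt "0 0 0 0 0 0 -1" --pt "0 0 0 0 0 0 -1" --pt "0 0 0 0 0 0 -1" --pt "0 0 0 0 0 0 -1" --pt "0 0 0 0 0 0 -1" --pt "0 0 0 0 0 0 -1"

```text
clock: 31.87
tcp_pos: [0.6189, 0.1558, 0.1526]
orientation: [-0.365, -3.12, 0.001]
contact_force: [-0.4, 0.8, -1.7]
grip_width: 0.0452
gripper_force: 61.9
```

```bash
python3 - <<'E'
from h import *
o=telemetry.get_obs(); print(o["grip_width"],o["gripper_force"])
go([.619,.157,.09],76.8)
E
```

```text
0.04520722308179117 61.907697916030884
tcp [0.6189 0.1558 0.1526] tool-y yaw 76.7 tilt 0.03 xaxis [-0.973   0.2306  0.0003]
turn about tool z (6deg units): -0.02
then shift tool mm [ 0.1683  1.2053 62.638 ]
```

Call:
apply_moves --pt "0 0 0 0 0.001 0.02 -1" --pt "0 0 0 0 0 0.02 -1" --pt "0 0 0 0 0 0.02 -1" --pt "0 0 0 0 0 0.008 -1" --pt "0 0 0 0 0 0.006 -1" --pt "0 0 0 0 0 0.006 -1" --pt "0 0 0 0 0 0.004 -1" --pt "0 0 0 0 0 0 -1"

```text
clock: 32.53
tcp_pos: [0.6192, 0.1577, 0.0735]
orientation: [-0.363, -3.119, -0.004]
contact_force: [-17.1, -2.2, 34.2]
grip_width: 0.0454
gripper_force: 66.1
```

Call:
apply_moves --pt "0 0 0 0 0 0 -1" --pt "0 0 0 0 0 0 -1" --pt "0 0 0 0 0 0 -1" --pt "0 0 0 0 0 0 -1" --pt "0 0 0 0 0 0 -1" --pt "0 0 0 0 0 0 -1" --pt "0 0 0 0 0 0 -1" --pt "0 0 0 0 0 0 -1"

```text
clock: 33.2
tcp_pos: [0.6191, 0.1577, 0.0735]
orientation: [-0.363, -3.12, -0.004]
contact_force: [-16.1, -3.0, 33.4]
grip_width: 0.045
gripper_force: 66.2
```

Fully down (0.0735 ≈ 0.070 + offset). Hold longer, then lift and go to the block.

Call:
apply_moves --pt "0 0 0 0 0 0 -1" --pt "0 0 0 0 0 0 -1" --pt "0 0 0 0 0 0 -1" --pt "0 0 0 0 0 0 -1" --pt "0 0 0 0 0 0 -1" --pt "0 0 0 0 0 0 -1" --pt "0 0 0 0 0 0 -1" --pt "0 0 0 0 0 0 -1"

```text
clock: 33.87
tcp_pos: [0.6191, 0.1577, 0.0735]
orientation: [-0.363, -3.12, -0.004]
contact_force: [-16.0, -1.8, 33.2]
grip_width: 0.045
gripper_force: 66.2
```

Call:
apply_moves --pt "0 0 0 0 0 -0.01 -1" --pt "0 0 0 0 0 -0.02 -1" --pt "0 0 0 0 0 -0.03 -1" --pt "0 0 0 0 0 -0.02 -1" --pt "0 0 0 0 0 -0.01 -1" --pt "0 0 0 0 0 0 -1" --pt "0 0 0 0 0 0 -1" --pt "0 0 0 0 0 0 -1"

```text
clock: 34.53
tcp_pos: [0.6183, 0.1583, 0.1575]
orientation: [-0.361, -3.119, 0.001]
contact_force: [0.2, -0.6, -1.7]
grip_width: 0.0453
gripper_force: 62.0
```

```bash
python3 - <<'E'
from h import *
o=telemetry.get_obs(); print(o["grip_width"],o["gripper_force"])
go([.642,-.060,.0535],76.8)
E
```

```text
0.045272110519735786 61.976280212402344
tcp [0.6183 0.1583 0.1575] tool-y yaw 76.8 tilt 0.11 xaxis [-0.9736  0.2283  0.0018]
turn about tool z (6deg units): 0.00
then shift tool mm [ -73.1011 -207.0808  104.0477]
```

Call:
apply_moves --pt "0 0 0 -0.0104 -0.0296 0 -1" --pt "0 0 0 -0.0104 -0.0296 0 -1" --pt "0 0 0 -0.0104 -0.0296 0 -1" --pt "0 0 0 -0.0104 -0.0296 0 -1" --pt "0 0 0 -0.0105 -0.0296 0 -1" --pt "0 0 0 -0.0105 -0.0296 0 -1" --pt "0 0 0 -0.0105 -0.0296 0 -1" --pt "0 0 0 0 0 0 -1"

```text
clock: 35.2
tcp_pos: [0.6416, -0.0695, 0.1579]
orientation: [-0.376, -3.118, 0.009]
contact_force: [-1.0, -1.8, -0.8]
grip_width: 0.0448
gripper_force: 61.9
```

Call:
apply_moves --pt "0 0 0 0 0 0.02 -1" --pt "0 0 0 0 0 0.025 -1" --pt "0 0 0 0 0 0.02 -1" --pt "0 0 0 0 0 0.01 -1" --pt "0 0 0 0 0 0 -1" --pt "0 0 0 0 0 0 -1" --pt "0 0 0 0 0 0 -1" --pt "0 0 0 0 0 0 -1"

```text
clock: 35.87
tcp_pos: [0.644, -0.0602, 0.0851]
orientation: [0.361, 3.119, 0.0]
contact_force: [-0.7, -0.3, -1.3]
grip_width: 0.045
gripper_force: 62.0
```

```bash
python3 - <<'E'
from h import *
o=telemetry.get_obs(); print(o["grip_width"],o["gripper_force"],o["contact_force"])
go([.642,-.060,.0535],76.8)
E
```

```text
0.044968320700597995 61.9621467590332 [-0.6508 -0.2952 -1.3085]
tcp [ 0.644  -0.0602  0.0851] tool-y yaw 76.8 tilt 0.13 xaxis [-0.9735  0.2285 -0.0022]
turn about tool z (6deg units): -0.00
then shift tool mm [ 2.0653 -0.2602 31.623 ]
```

Call:
apply_moves --pt "0 0 0 0.001 0 0.01 -1" --pt "0 0 0 0 0 0.01 -1" --pt "0 0 0 0 0 0.007 -1" --pt "0 0 0 0 0 0.004 -1" --pt "0 0 0 0 0 0 -1" --pt "0 0 0 0 0 0 -1" --pt "0 0 0 0 0 0 -1" --pt "0 0 0 0 0 0 -1"

```text
clock: 36.53
tcp_pos: [0.6416, -0.0597, 0.0528]
orientation: [-0.361, -3.12, -0.001]
contact_force: [-3.3, 0.3, 5.2]
grip_width: 0.0448
gripper_force: 62.8
```

Call:
apply_moves --pt "0 0 0 0 0 0 1" --pt "0 0 0 0 0 0 1" --pt "0 0 0 0 0 0 1" --pt "0 0 0 0 0 0 1" --pt "0 0 0 0 0 -0.02 1" --pt "0 0 0 0 0 -0.04 1" --pt "0 0 0 0 0 -0.04 1" --pt "0 0 0 0 0 -0.04 1"

```text
clock: 37.2
tcp_pos: [0.6416, -0.06, 0.194]
orientation: [-0.362, -3.12, 0.001]
contact_force: [1.0, 0.9, 0.1]
grip_width: 0.0854
gripper_force: 0.0
```

Call:
apply_moves --pt "0 0 1 0 0 -0.02 1" --pt "0 0 1 0 0 -0.02 1" --pt "0 0 0.97 0 0 0 1" --pt "0 0 0 -0.0016 -0.034 0 1" --pt "0 0 0 -0.0016 -0.034 0 1" --pt "0 0 0 -0.0016 -0.034 0 1" --pt "0 0 0 -0.0016 -0.034 0 1" --pt "0 0 0 -0.0016 -0.034 0 1"

```text
clock: 37.87
tcp_pos: [0.5604, -0.2109, 0.2329]
orientation: [0.84, 3.027, 0.0]
contact_force: [0.6, -0.6, 0.1]
grip_width: 0.0854
gripper_force: 0.0
```

Call:
apply_moves --pt "0 0 0 -0.0016 -0.034 0 1" --pt "0 0 0 -0.0016 -0.034 0 1" --pt "0 0 0 -0.0016 -0.034 0 1" --pt "0 0 0 -0.0016 -0.034 0 1" --pt "0 0 0 -0.0016 -0.034 0 1" --pt "0 0 0 0 0 0 1" --pt "0 0 0 0 0 0 1" --pt "0 0 0 0 0 0 1"

```text
clock: 38.53
tcp_pos: [0.4807, -0.3591, 0.2326]
orientation: [-0.841, -3.027, -0.001]
contact_force: [-0.2, 0.2, 1.5]
grip_width: 0.0854
gripper_force: 0.0
```

```bash
python3 - <<'E'
from h import *
go([.5135,-.409,.09],59)
im=tins()
ct=cam("top"); cv2.imwrite("pics/top7.png",grab_frame("top"))
for d in det("tin1","top"):
    print("top",d["p"],rect(d["mask"],.03,ct),"@stack",rect(d["mask"],.081,ct))
    rc=rect(d["mask"],.081,ct); print(fitbox([(d["mask"],ct)],(.066,.046,.032),.049,(rc[0]/1000,rc[1]/1000,rc[4])))
E
```

```text
tcp [ 0.4807 -0.3591  0.2326] tool-y yaw 59.0 tilt 0.03 xaxis [-0.8568  0.5156  0.0002]
turn about tool z (6deg units): -0.01
then shift tool mm [-53.8443 -25.9361 142.6186]
tcp [ 0.4807 -0.3591  0.2326]
p 0.80 [293.6 269.1  41.4  61.2] rect@34mm [ 509.2 -404.7   57.2   36.8  -31.3]
   size 2 [ 523.4875 -410.236   -31.0726] 0.45469767441860465
   size 3 [ 517.6005 -406.6606  -32.9711] 0.6185775752973931
   size 4 [ 514.9876 -409.049   -32.8532] 0.8985294117647059
top 0.75 (650.5134887695312, -59.45254135131836, 72.9944076538086, 49.950931549072266, -13.157783508300781) @stack (640.2568359375, -61.15665054321289, 69.66513061523438, 47.67268753051758, -13.157760620117188)
(array([641.4639, -60.7161, -11.8264]), np.float64(0.8877887788778878))
top 0.68 (496.077880859375, -395.55694580078125, 40.005470275878906, 15.659005165100098, 59.38264846801758) @stack (492.86492919921875, -381.931396484375, 38.18086624145508, 14.944843292236328, 59.38258361816406)
(array([ 500.8724, -374.1113,   39.6218]), np.float64(0.15294117647058825))
top 0.48 (620.8351440429688, -66.43197631835938, 77.5130615234375, 42.331626892089844, -57.73222351074219) @stack (611.9320068359375, -67.81776428222656, 73.97773742675781, 40.4008903503418, -57.73220443725586)
(array([614.1142, -68.6405, -51.2131]), np.float64(0.21096345514950166))
```

View pics/top7.png

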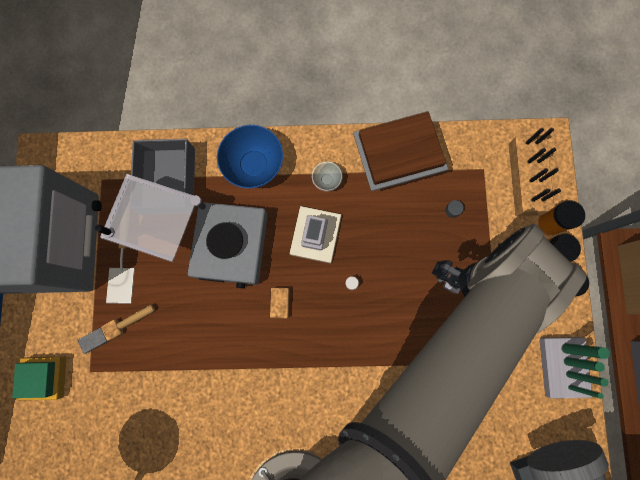

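Call:
apply_moves --pt "0 0 0 -0.018 -0.008 0.02 1" --pt "0 0 0 -0.018 -0.008 0.035 1" --pt "0 0 0 -0.018 -0.009 0.035 1" --pt "0 0 0 0 0 0.035 1" --pt "0 0 0 0 0 0.02 1" --pt "0 0 0 0 0 0 1" --pt "0 0 0 0 0 0 1" --pt "0 0 0 0 0 0 1"

```text
clock: 39.4
tcp_pos: [0.515, -0.409, 0.0894]
orientation: [0.839, 3.025, -0.001]
contact_force: [0.3, 0.0, 1.1]
grip_width: 0.0855
gripper_force: 0.0
```

```bash
python3 - <<'E'
from h import *
tins()
go([.514,-.408,.003],58.5)
E
```

```text
tcp [ 0.515  -0.409   0.0894]
tcp [ 0.5152 -0.4093  0.0901] tool-y yaw 59.0 tilt 0.21 xaxis [-0.8572  0.515  -0.0037]
turn about tool z (6deg units): 0.08
then shift tool mm [ 2.0302  0.5291 87.1267]
```

Call:
apply_moves --pt "0 0 0 0.001 0.0005 0.025 1" --pt "0 0 0 0 0 0.025 1" --pt "0 0 0 0 0 0.025 1" --pt "0 0 0 0 0 0.011 1" --pt "0 0 0 0 0 0 1" --pt "0 0 0 0 0 0 1" --pt "0 0 0 0 0 0 1" --pt "0 0 0 0 0 0 1"

```text
clock: 40.17
tcp_pos: [0.5143, -0.4087, 0.0038]
orientation: [0.84, 3.024, -0.002]
contact_force: [0.2, 0.7, 0.3]
grip_width: 0.0855
gripper_force: 0.0
```

Call:
apply_moves --pt "0 0 0 0 0 0 -1" --pt "0 0 0 0 0 0 -1" --pt "0 0 0 0 0 0 -1" --pt "0 0 0 0 0 0 -1" --pt "0 0 0 0 0 0 -1" --pt "0 0 0 0 0 0 -1" --pt "0 0 0 0 0 0 -1" --pt "0 0 0 0 0 0 -1" --grip_force 60

```text
clock: 40.83
tcp_pos: [0.5136, -0.408, 0.0023]
orientation: [0.84, 3.026, -0.0]
contact_force: [-0.2, 0.3, 5.7]
grip_width: 0.0371
gripper_force: 61.5
```

```bash
python3 - <<'E'
from h import *
go([.619,.157,.155],76.8)
E
```

```text
tcp [ 0.5136 -0.408   0.0023] tool-y yaw 59.0 tilt 0.05 xaxis [-0.8569  0.5155 -0.0008]
turn about tool z (6deg units): -2.97
then shift tool mm [  26.2936  574.1597 -152.6693]
```

Call:
apply_moves --pt "0 0 0 0 0 -0.02 -1" --pt "0 0 0 0 0 -0.03 -1" --pt "0 0 -1 0 0 -0.03 -1" --pt "0 0 -1 0 0 -0.03 -1" --pt "0 0 -0.97 0 0 -0.03 -1" --pt "0 0 0 0 0 -0.012 -1" --pt "0 0 0 0 0 0 -1" --pt "0 0 0 0 0 0 -1"

```text
clock: 41.5
tcp_pos: [0.5132, -0.4073, 0.1532]
orientation: [-0.365, -3.12, -0.001]
contact_force: [0.5, 0.2, -1.7]
grip_width: 0.0372
gripper_force: 60.8
```

Call:
apply_moves --pt "0 0 0 0.0016 0.0359 0 -1" --pt "0 0 0 0.0016 0.0359 0 -1" --pt "0 0 0 0.0016 0.0359 0 -1" --pt "0 0 0 0.0016 0.0359 0 -1" --pt "0 0 0 0.0016 0.0359 0 -1" --pt "0 0 0 0.0016 0.0359 0 -1" --pt "0 0 0 0.0016 0.0359 0 -1" --pt "0 0 0 0.0016 0.0359 0 -1"

```text
clock: 42.17
tcp_pos: [0.565, -0.1229, 0.1513]
orientation: [-0.363, -3.116, 0.001]
contact_force: [1.1, 1.5, -1.1]
grip_width: 0.0368
gripper_force: 60.8
```

Call:
apply_moves --pt "0 0 0 0.0016 0.0359 0 -1" --pt "0 0 0 0.0016 0.0359 0 -1" --pt "0 0 0 0.0016 0.0359 0 -1" --pt "0 0 0 0.0016 0.0359 0 -1" --pt "0 0 0 0.0016 0.0359 0 -1" --pt "0 0 0 0.0016 0.0359 0 -1" --pt "0 0 0 0.0016 0.0359 0 -1" --pt "0 0 0 0.0016 0.0359 0 -1"

```text
clock: 42.83
tcp_pos: [0.618, 0.1591, 0.1509]
orientation: [-0.363, -3.116, 0.003]
contact_force: [0.0, -0.1, -0.0]
grip_width: 0.0372
gripper_force: 60.8
```

Call:
apply_moves --pt "0 0 0 0 0 0 -1" --pt "0 0 0 0 0 0 -1" --pt "0 0 0 0 0 0 -1" --pt "0 0 0 0 0 0 -1" --pt "0 0 0 0 0 0 -1" --pt "0 0 0 0 0 0 -1" --pt "0 0 0 0 0 0 -1" --pt "0 0 0 0 0 0 -1"

```text
clock: 43.5
tcp_pos: [0.6197, 0.1567, 0.154]
orientation: [0.363, 3.12, 0.0]
contact_force: [-0.2, 1.9, -1.4]
grip_width: 0.0372
gripper_force: 60.8
```

```bash
python3 - <<'E'
from h import *
o=telemetry.get_obs(); print(o["grip_width"],o["gripper_force"])
go([.619,.157,.09],76.8)
E
```

```text
0.03722088214577071 60.8306086063385
tcp [0.6197 0.1567 0.154 ] tool-y yaw 76.7 tilt 0.02 xaxis [-0.9733  0.2295 -0.0002]
turn about tool z (6deg units): -0.01
then shift tool mm [ 0.7639  0.0765 63.9917]
```

Call:
apply_moves --pt "0 0 0 0 0 0.02 -1" --pt "0 0 0 0 0 0.02 -1" --pt "0 0 0 0 0 0.02 -1" --pt "0 0 0 0 0 0.01 -1" --pt "0 0 0 0 0 0.006 -1" --pt "0 0 0 0 0 0.006 -1" --pt "0 0 0 0 0 0.0055 -1" --pt "0 0 0 0 0 0 -1"

```text
clock: 44.17
tcp_pos: [0.6193, 0.1572, 0.0719]
orientation: [-0.362, -3.118, -0.005]
contact_force: [-20.7, -1.9, 43.0]
grip_width: 0.0368
gripper_force: 66.3
```

Call:
apply_moves --pt "0 0 0 0 0 0 -1" --pt "0 0 0 0 0 0 -1" --pt "0 0 0 0 0 0 -1" --pt "0 0 0 0 0 0 -1" --pt "0 0 0 0 0 0 -1" --pt "0 0 0 0 0 0 -1" --pt "0 0 0 0 0 0 -1" --pt "0 0 0 0 0 0 -1"

```text
clock: 44.83
tcp_pos: [0.6194, 0.1572, 0.0719]
orientation: [-0.362, -3.119, -0.005]
contact_force: [-19.6, -2.3, 41.7]
grip_width: 0.037
gripper_force: 66.3
```

Call:
apply_moves --pt "0 0 0 0 0 0 -1" --pt "0 0 0 0 0 0 -1" --pt "0 0 0 0 0 0 -1" --pt "0 0 0 0 0 0 -1" --pt "0 0 0 0 0 0 -1" --pt "0 0 0 0 0 0 -1" --pt "0 0 0 0 0 0 -1" --pt "0 0 0 0 0 0 -1"

```text
clock: 45.5
tcp_pos: [0.6194, 0.1572, 0.0719]
orientation: [-0.362, -3.119, -0.005]
contact_force: [-20.2, -2.8, 41.3]
grip_width: 0.0369
gripper_force: 66.3
```

Call:
apply_moves --pt "0 0 0 0 0 -0.01 -1" --pt "0 0 0 0 0 -0.02 -1" --pt "0 0 0 0 0 -0.03 -1" --pt "0 0 0 0 0 -0.03 -1" --pt "0 0 0 0 0 -0.01 -1" --pt "0 0 0 0 0 0 -1" --pt "0 0 0 0 0 0 -1" --pt "0 0 0 0 0 0 -1"

```text
clock: 46.17
tcp_pos: [0.6187, 0.1573, 0.1649]
orientation: [-0.361, -3.119, 0.001]
contact_force: [-0.3, 0.2, -1.1]
grip_width: 0.0371
gripper_force: 60.9
```

```bash
python3 - <<'E'
from h import *
o=telemetry.get_obs(); print(o["grip_width"],o["gripper_force"])
go([.642,-.060,.12],76.8)
E
```

```text
0.03706497986978102 60.85243105888367
tcp [0.6187 0.1573 0.1649] tool-y yaw 76.8 tilt 0.12 xaxis [-0.9736  0.2283  0.0019]
turn about tool z (6deg units): 0.00
then shift tool mm [ -72.4464 -206.2256   44.9828]
```

Call:
apply_moves --pt "0 0 0 -0.0103 -0.0295 0 -1" --pt "0 0 0 -0.0103 -0.0295 0 -1" --pt "0 0 0 -0.0103 -0.0295 0 -1" --pt "0 0 0 -0.0103 -0.0295 0 -1" --pt "0 0 0 -0.0103 -0.0295 0 -1" --pt "0 0 0 -0.0104 -0.0295 0 -1" --pt "0 0 0 -0.0104 -0.0295 0 -1" --pt "0 0 0 0 0 0 -1"

```text
clock: 46.83
tcp_pos: [0.6413, -0.0695, 0.1651]
orientation: [-0.376, -3.118, 0.009]
contact_force: [-0.7, -1.1, -0.7]
grip_width: 0.0371
gripper_force: 60.8
```

Call:
apply_moves --pt "0 0 0 0 0 0.02 -1" --pt "0 0 0 0 0 0.02 -1" --pt "0 0 0 0 0 0.01 -1" --pt "0 0 0 0 0 0 -1" --pt "0 0 0 0 0 0 -1" --pt "0 0 0 0 0 0 -1" --pt "0 0 0 0 0 0 -1" --pt "0 0 0 0 0 0 -1"

```text
clock: 47.5
tcp_pos: [0.6435, -0.0602, 0.1173]
orientation: [0.361, 3.119, 0.0]
contact_force: [-0.3, 0.3, -1.0]
grip_width: 0.0366
gripper_force: 60.8
```

```bash
python3 - <<'E'
from h import *
o=telemetry.get_obs(); print(o["grip_width"],o["gripper_force"])
go([.642,-.060,.084],76.8)
E
```

```text
0.0365598205321699 60.79784631729126
tcp [ 0.6435 -0.0602  0.1173] tool-y yaw 76.8 tilt 0.09 xaxis [-0.9736  0.2283 -0.0016]
turn about tool z (6deg units): 0.00
then shift tool mm [ 1.5223 -0.1417 33.3232]
```

Call:
apply_moves --pt "0 0 0 0.0005 0 0.01 -1" --pt "0 0 0 0 0 0.01 -1" --pt "0 0 0 0 0 0.008 -1" --pt "0 0 0 0 0 0.004 -1" --pt "0 0 0 0 0 0 -1" --pt "0 0 0 0 0 0 -1" --pt "0 0 0 0 0 0 -1" --pt "0 0 0 0 0 0 -1"

```text
clock: 48.17
tcp_pos: [0.6422, -0.0601, 0.084]
orientation: [-0.361, -3.12, 0.0]
contact_force: [0.3, -0.2, -0.9]
grip_width: 0.0371
gripper_force: 61.0
```

Call:
apply_moves --pt "0 0 0 0 0 0.0015 -1" --pt "0 0 0 0 0 0 -1" --pt "0 0 0 0 0 0 -1" --pt "0 0 0 0 0 0 1" --pt "0 0 0 0 0 0 1" --pt "0 0 0 0 0 0 1" --pt "0 0 0 0 0 0 1" --pt "0 0 0 0 0 -0.02 1"

```text
clock: 48.83
tcp_pos: [0.6397, -0.0595, 0.0995]
orientation: [-0.36, -3.114, 0.001]
contact_force: [-0.1, 0.9, -0.0]
grip_width: 0.0855
gripper_force: 0.0
```

Call:
apply_moves --pt "0 0 0 0 0 -0.04 1" --pt "0 0 0 0 0 -0.04 1" --pt "0 0 0 0 0 -0.04 1" --pt "0 0 -1 0 0 -0.04 1" --pt "0 0 -1 0 0 -0.01 1" --pt "0 0 -0.2 0.035 0 0 1" --pt "0 0 0 0.035 0.01 0 1" --pt "0 0 0 0.035 0.01 0 1"

```text
clock: 49.5
tcp_pos: [0.5362, -0.04, 0.2727]
orientation: [0.002, 3.141, -0.001]
contact_force: [-0.0, 1.1, 1.5]
grip_width: 0.085
gripper_force: 0.0
```

Call:
apply_moves --pt "0 0 0 0.01 0.01 0 1" --pt "0 0 0 0 0 0 1" --pt "0 0 0 0 0 0 1" --pt "0 0 0 0 0 0 1" --pt "0 0 0 0 0 0 1" --pt "0 0 0 0 0 0 1" --pt "0 0 0 0 0 0 1" --pt "0 0 0 0 0 0 1"

```text
clock: 50.17
tcp_pos: [0.5277, -0.0298, 0.2726]
orientation: [-0.001, -3.141, 0.001]
contact_force: [-0.4, 0.1, 0.5]
grip_width: 0.0853
gripper_force: 0.0
```

```bash
python3 - <<'E'
from h import *
go([.645,.4233,.25],90)
cw=cam("wrist"); cv2.imwrite("pics/w8.png",grab_frame("wrist")); 
for d in det("tin4","wrist"): print(d["p"],d["extent"],rect(d["mask"],.111,cw))
E
```

```text
tcp [ 0.5277 -0.0298  0.2726] tool-y yaw 90.0 tilt 0.04 xaxis [-1.      0.0008  0.0003]
turn about tool z (6deg units): -0.01
then shift tool mm [-117.3192  453.1081   22.304 ]
0.85 [285.0, 349.7, 52.4, 68.8] (635.82568359375, -58.44624328613281, 64.45474243164062, 38.041866302490234, -12.512367248535156)
0.84 [292.1, 309.0, 65.2, 74.2] (604.8080444335938, -53.304019927978516, 70.8550796508789, 44.47031784057617, -13.356246948242188)
0.84 [290.2, 327.2, 64.7, 73.9] (619.3736572265625, -55.448429107666016, 68.2276382446289, 42.71870422363281, -13.76776123046875)
```

View pics/w8.png

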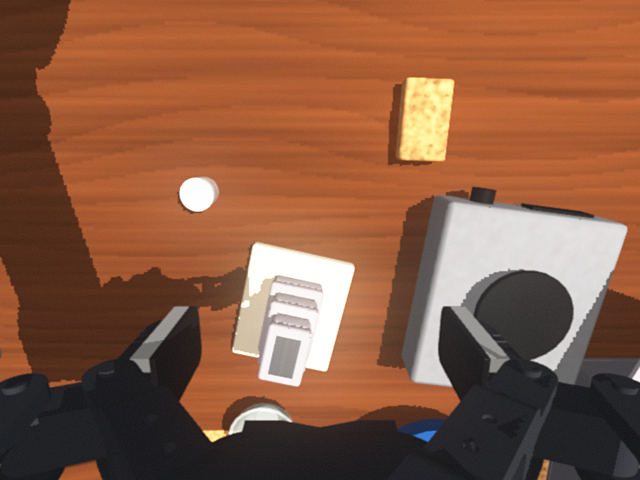

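Call:
apply_moves --pt "0 0 0 -0.0098 0.0378 0 1" --pt "0 0 0 -0.0098 0.0378 0 1" --pt "0 0 0 -0.0098 0.0378 0 1" --pt "0 0 0 -0.0098 0.0378 0 1" --pt "0 0 0 -0.0098 0.0378 0 1" --pt "0 0 0 -0.0098 0.0378 0 1" --pt "0 0 0 -0.0098 0.0378 0 1" --pt "0 0 0 -0.0098 0.0378 0 1"

```text
clock: 50.93
tcp_pos: [0.606, 0.275, 0.2727]
orientation: [0.0, -3.141, -0.0]
contact_force: [1.6, -0.7, 0.8]
grip_width: 0.0852
gripper_force: 0.0
```

Call:
apply_moves --pt "0 0 0 -0.0098 0.0378 0 1" --pt "0 0 0 -0.0098 0.0378 0 1" --pt "0 0 0 -0.0098 0.0378 0 1" --pt "0 0 0 -0.0097 0.0375 0 1" --pt "0 0 0 0 0 0.01 1" --pt "0 0 0 0 0 0 1" --pt "0 0 0 0 0 0 1" --pt "0 0 0 0 0 0 1"

```text
clock: 51.6
tcp_pos: [0.6455, 0.4221, 0.2632]
orientation: [0.003, 3.141, -0.001]
contact_force: [-0.0, -0.1, 1.0]
grip_width: 0.0856
gripper_force: 0.0
```

```bash
python3 - <<'E'
from h import *
go([.645,.4233,.129],90)
im=grab_frame("wrist"); cw=cam("wrist"); print(proj([[.645,.423,.168],[.645,.423,.116]],cw)); cv2.imwrite("pics/w9.png",im)
t=cv2.cvtColor(grab_frame("top")[150:260,70:220],cv2.COLOR_BGR2GRAY)
E
```

```text
tcp [0.6455 0.4221 0.2632] tool-y yaw 89.9 tilt 0.06 xaxis [-1.      0.0022 -0.0004]
turn about tool z (6deg units): -0.02
then shift tool mm [  0.5508   1.3385 134.1661]
[[320.3362 248.3345]
 [320.1917 229.5466]]
```

View pics/w9.png

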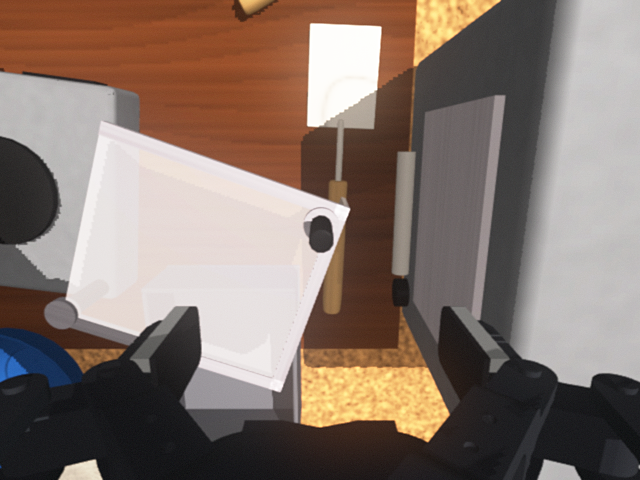

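Call:
apply_moves --pt "0 0 0 0.003 0.001 0.02 1" --pt "0 0 0 0 0 0.03 1" --pt "0 0 0 0 0 0.03 1" --pt "0 0 0 0 0 0.03 1" --pt "0 0 0 0 0 0.024 1" --pt "0 0 0 0 0 0 1" --pt "0 0 0 0 0 0 1" --pt "0 0 0 0 0 0 1"

```text
clock: 52.37
tcp_pos: [0.6433, 0.4249, 0.1314]
orientation: [0.001, 3.139, 0.003]
contact_force: [0.8, 0.7, 0.2]
grip_width: 0.0856
gripper_force: 0.0
```

Call:
apply_moves --pt "0 0 0 0 0 0 -1" --pt "0 0 0 0 0 0 -1" --pt "0 0 0 0 0 0 -1" --pt "0 0 0 0 0 0 -1" --pt "0 0 0 0 0 0 -1" --pt "0 0 0 0 0 0 -1" --pt "0 0 0 0 0 0 -1" --pt "0 0 0 0 0 0 -1" --grip_force 30

```text
clock: 53.03
tcp_pos: [0.6429, 0.4233, 0.1293]
orientation: [0.002, 3.14, -0.002]
contact_force: [0.9, -4.3, 3.2]
grip_width: 0.0152
gripper_force: 30.6
```

```bash
python3 - <<'E'
from h import *
p=telemetry.get_obs()["tcp_pos"][:2]; h=np.array([.7130,.2180]); v=p-h; a=np.arctan2(v[1],v[0]); print(p,np.hypot(*v),np.degrees(a))
a1=np.radians(360-152.0); c=h   # a bit past shut (-149.35 start, maybe ajar)
n=24; f=lambda k:c+.2161*np.array([np.cos(a+(a1-a)*k/n),np.sin(a+(a1-a)*k/n)])
q=p
for i in range(n):
    d=(f(i+1)-f(i))*1000; print("%.1f,%.1f"%(-d[0],d[1]),end="; ")
print(f(n), "shut start was -149.35 ->",(.713+.216*np.cos(np.radians(-149.35)),.218+.216*np.sin(np.radians(-149.35))))
E
```

```text
[0.6429 0.4233] 0.2169403995040942 108.83919660408768
14.6,-5.6; 14.1,-6.6; 13.6,-7.6; 13.0,-8.6; 12.4,-9.5; 11.7,-10.3; 10.9,-11.1; 10.1,-11.9; 9.2,-12.6; 8.2,-13.2; 7.3,-13.8; 6.2,-14.3; 5.2,-14.7; 4.1,-15.0; 3.0,-15.3; 1.9,-15.5; 0.8,-15.6; -0.3,-15.6; -1.4,-15.5; -2.5,-15.4; -3.6,-15.1; -4.7,-14.8; -5.8,-14.5; -6.8,-14.0; [0.5222 0.1165] shut start was -149.35 -> (np.float64(0.5271757449944848), np.float64(0.10788485003576803))
```

Call:
apply_moves --pt "0 0 0 0.0146 -0.0056 0 -1" --pt "0 0 0 0.0141 -0.0066 0 -1" --pt "0 0 0 0.0136 -0.0076 0 -1" --pt "0 0 0 0.013 -0.0086 0 -1" --pt "0 0 0 0.0124 -0.0095 0 -1" --pt "0 0 0 0.0117 -0.0103 0 -1" --pt "0 0 0 0.0109 -0.0111 0 -1" --pt "0 0 0 0.0101 -0.0119 0 -1"

```text
clock: 53.7
tcp_pos: [0.5413, 0.3548, 0.1292]
orientation: [-0.002, 3.14, 0.003]
contact_force: [4.8, -0.7, 0.7]
grip_width: 0.0147
gripper_force: 30.4
```

Call:
apply_moves --pt "0 0 0 0.0092 -0.0126 0 -1" --pt "0 0 0 0.0082 -0.0132 0 -1" --pt "0 0 0 0.0073 -0.0138 0 -1" --pt "0 0 0 0.0062 -0.0143 0 -1" --pt "0 0 0 0.0052 -0.0147 0 -1" --pt "0 0 0 0.0041 -0.015 0 -1" --pt "0 0 0 0.003 -0.0153 0 -1" --pt "0 0 0 0.0019 -0.0155 0 -1"

```text
clock: 54.37
tcp_pos: [0.4943, 0.2415, 0.1291]
orientation: [0.006, -3.139, -0.004]
contact_force: [2.6, 1.8, 1.9]
grip_width: 0.0149
gripper_force: 30.7
```

Call:
apply_moves --pt "0 0 0 0.0008 -0.0156 0 -1" --pt "0 0 0 -0.0003 -0.0156 0 -1" --pt "0 0 0 -0.0014 -0.0155 0 -1" --pt "0 0 0 -0.0025 -0.0154 0 -1" --pt "0 0 0 -0.0036 -0.0151 0 -1" --pt "0 0 0 -0.0047 -0.0148 0 -1" --pt "0 0 0 -0.0058 -0.0145 0 -1" --pt "0 0 0 -0.0034 -0.007 0 -1"

```text
clock: 55.03
tcp_pos: [0.5176, 0.1251, 0.129]
orientation: [0.001, 3.141, 0.001]
contact_force: [0.8, 1.9, 2.2]
grip_width: 0.0153
gripper_force: 30.4
```

```bash
python3 - <<'E'
from h import *
o=telemetry.get_obs();p=o["tcp_pos"]; v=p[:2]-np.array([.7130,.2180]); print(p,np.hypot(*v),np.degrees(np.arctan2(v[1],v[0])),o["contact_force"],o["grip_width"])
E
```

```text
[0.5176 0.1251 0.129 ] 0.21639121219656027 -154.56459818044837 [0.7591 1.8654 2.1554] 0.015288242925824298
```

Call:
apply_moves --pt "0 0 0 -0.0032 -0.006 0 -1" --pt "0 0 0 -0.0032 -0.006 0 -1" --pt "0 0 0 -0.0032 -0.0055 0 -1" --pt "0 0 0 -0.0015 -0.0025 0 -1" --pt "0 0 0 0 0 0 -1" --pt "0 0 0 0 0 0 -1" --pt "0 0 0 0 0 0 -1" --pt "0 0 0 0 0 0 -1"

```text
clock: 55.7
tcp_pos: [0.5284, 0.1064, 0.129]
orientation: [0.001, -3.142, -0.0]
contact_force: [-2.0, -1.4, 5.0]
grip_width: 0.0152
gripper_force: 30.8
```

Call:
apply_moves --pt "0 0 0 -0.001 -0.0018 0 -1" --pt "0 0 0 -0.001 -0.0018 0 -1" --pt "0 0 0 -0.001 -0.0018 0 -1" --pt "0 0 0 0 0 0 -1" --pt "0 0 0 0 0 0 -1" --pt "0 0 0 0 0 0 -1" --pt "0 0 0 0 0 0 -1" --pt "0 0 0 0 0 0 -1"

```text
clock: 56.37
tcp_pos: [0.5285, 0.106, 0.1289]
orientation: [0.008, -3.136, -0.008]
contact_force: [-12.0, 10.4, 13.5]
grip_width: 0.0154
gripper_force: 32.0
```

Call:
apply_moves --pt "0 0 0 0 0 0 1" --pt "0 0 0 0 0 0 1" --pt "0 0 0 0 0 0 1" --pt "0 0 0 0 0 0 1" --pt "0 0 0 0 0 -0.03 1" --pt "0 0 0 0 0 -0.04 1" --pt "0 0 0 0 0 -0.04 1" --pt "0 0 0 0 0 -0.04 1"

```text
clock: 57.03
tcp_pos: [0.5311, 0.0995, 0.2803]
orientation: [-0.003, -3.141, 0.001]
contact_force: [0.2, 1.4, 0.2]
grip_width: 0.0851
gripper_force: 0.0
```

Call:
apply_moves --pt "0 0 0 0.002 0.03 0 1" --pt "0 0 0 0.002 0.035 0 1" --pt "0 0 0 0.002 0.035 0 1" --pt "0 0 0 0.002 0.035 0 1" --pt "0 0 0 0.002 0.035 0 1" --pt "0 0 0 0.002 0.035 0 1" --pt "0 0 0 0.002 0.035 0 1" --pt "0 0 0 0 0 0 1"

```text
clock: 57.7
tcp_pos: [0.5148, 0.3493, 0.2777]
orientation: [0.015, -3.14, -0.005]
contact_force: [-0.7, 1.5, -0.2]
grip_width: 0.0856
gripper_force: 0.0
```

```bash
python3 - <<'E'
from h import *
a=grab_frame("scene"); b=grab_frame("top")
A=cv2.resize(a[230:430,200:530],(660,400))[:,:400+60]; B=cv2.resize(b[170:330,170:330],(340,340)); 
im=np.zeros((400,800,3),np.uint8); im[:,:460]=cv2.resize(a[210:430,230:483],(460,400)); im[:340,460:]=B
cv2.imwrite("pics/f.png",im)
ct=cam("top")
for d in det("brick","top"): print(d["p"],rect(d["mask"],.022,ct))
for d in det("tin4","top"): print(d["p"],rect(d["mask"],.111,ct))
E
```

```text
0.85 (446.7097473144531, 69.81485748291016, 73.91937255859375, 47.286495208740234, -0.168487548828125)
0.81 (640.6104125976562, -61.131927490234375, 55.6106071472168, 37.150970458984375, -11.974525451660156)
0.72 (613.0021362304688, -72.89160919189453, 83.47494506835938, 42.98981475830078, -52.09543228149414)
0.6 (621.9653930664062, -72.0190658569336, 70.6076431274414, 39.136749267578125, -50.34461212158203)
0.38 (616.4130249023438, 159.153076171875, 202.15040588378906, 169.360595703125, -7.583412170410156)
```

View pics/f.png

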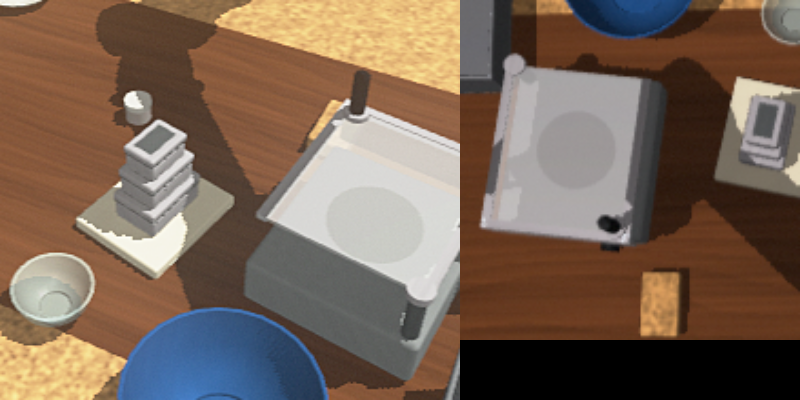

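The last picture shows the column square on the block and the guard shut. The brick was knocked aside to about (0.447, 0.070), still well clear of the block. The arm is clear of everything, so I hand the job in.

```bash
python3 -c "
from bench import order
print(order.hand_in())"
```

```text
the job is handed in; nothing more can be done
None
```

The job is handed in, no verdict came back: tins 2, 3 and 4 (tin1 absent) were pressed and stacked on the block, the brick lies about 0.23 m from it, and the guard was pushed to its shut stop.

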